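Open the stall's coin tin in its hold-down slide

ROBOT

A 7-joint arm with a two-finger parallel gripper is mounted at the origin on the work surface. World frame = base frame: x ahead of the robot, y to its left, z up, the work surface at z = 0. Lengths are in m, angles in degrees, forces in N, time in s.
With the tool pointing down it reaches from about 0.4 to 0.9 m from the base axis. Payload 5.5 kg.
Tool frame: the origin (TCP) lies midway between the tips of the shut fingers; the grasp point (between the pads) lies 19 mm behind it (hold_point_z is the distance from the TCP to the grasp point, in m); z points along the fingers, x is the direction in which the jaws open and shut, and the axes are right-handed (so a half turn about z gives the same grasp; the last joint's range is limited). The gripper opens to 92 mm and grips with 3 to 60 N. Pads are 19 mm wide; open, the fingers measure 130 mm over their backs; the gripper's body (75 mm by 190 mm) begins 47 mm behind the grasp point.
Start: joints at [79.252, 28.699, -24.465, 88.831, 12.651, 65.22, -12.049], TCP at [0.283, -0.585, 0.227] pointing down, gripper open.
Joint ranges: [-164.97, 164.97], [-17.58, 116.51], [-87.97, 89.64], [11.32, 138.91], [-80.73, 260.73], [10.89, 115.49], [-147.41, 147.41]. Speed limits (degrees/s): [147.25, 147.25, 180, 180, 180, 180, 180].

INTERFACE

Orientations are given as [roll, pitch, yaw] about the fixed x, y, z axes, in that order (R = Rz(yaw) Ry(pitch) Rx(roll)).
In Python, from plant import read_state, snapshot, hand_in, hold_point_z gives the robot as it stands.
- The arm moves only by the tool servo_tool, never from a script. Its arguments are lists of equal length, an entry for each row: "translation": the shift along the tool's x, y, z in m, a list of three; "twist": the turn, a rotation vector about the tool's x, y, z in degrees, a list of three. A call has exactly 5 rows; each row shifts and turns the commanded pose from where the row before left it, along the tool's axes as they then stand; what a row does not reach is not made up. A row lasts 1/12 s, in which the tool goes at most 41.7 mm and 7.16 degrees, less where a joint would pass 70% of its speed; a pose out of reach is approached as far as the arm can. A call is refused whole if a number of a shift passes 0.0417 or a number of a turn 7.16, either way. A call with a gripper value outside its range is refused whole. "hand" is the closure in counts, from 0 (fully open) to 255 (shut), set as the call begins (left out, the last holds). The fingers move at their own pace and stop on an object; "grip_force" is the grip in N (left out, the last holds). Time passes only in rows, so rows that do not move let the fingers close, or fill a call up. It gives the time, the measured TCP pose, the force and the opening at its end, in the units of the state.
- read_state(): the state, without advancing time (a new reading comes with each control period).
- snapshot(name): name is "scene" or "top" or "wrist"; returns a dict with "pixels" (480x640x3 uint8, red, green, blue), "fovy" (degrees; the focal length in pixels is half the picture's height over the tangent of half this angle, whatever the lens; pixels are square), "cx", "cy" (the principal point, pixels), "distortion" ([k1, k2, p1, p2, k3] as OpenCV has them; the pictures are not rectified), "extrinsics" (4x4, takes a point from camera to world coordinates); the wrist camera has in their place "T_tool_cam" (4x4, takes a point from camera to tool coordinates, whose origin is the TCP and whose axes are the tool frame's). Camera axes: x right, y down, z forward; pixel columns grow to the right and rows downward; lengths in m; the calibration is good to about 2 mm. A picture is of the moment at which its call begins: read the wrist's pose just before it. There is no depth.
- hand_in(): hands the job in, once; it reports no verdict.
The state is a dict: "clock": time; "joint_positions": joint angles; "joint_velocities": joint speeds; "joint_torque": joint torques, N m; "tool_pos": TCP position; "eef_rot": TCP orientation; "wrist_force": force on the tool from outside, world axes, zero at the start; "torque": the same for the moment, N m; "gripper_width": opening from 0.0 (shut) to 1.0 (fully open).
Only numpy, scipy, OpenCV 4.12 (cv2) and the standard library are available. Lean on these libraries where they do the work, as an engineer would, in place of code of your own. Each camera call takes 0.05 s, during which the arm holds its last target.

TASK

Push the coin tin along its slide until its foot is fully home against the stop under the two steel lips, so that they hold the tin down, and then draw the tight lid straight up off it. Gently set the lid down, right way up, in the middle of the cork mat and let go. Never lift the tin itself off its slide, and leave the other things on the table where they are.

Things in the scene. Friction and masses are not known exactly. Their poses are not given: they have to be found in the camera images.
- dock: Hold-down slide, fixed: plywood plate 250 x 136 x 10 mm. Origin: centre of its underside, on the table; x is the way the tin is pushed home, y left, z up. The tin stands on the plate's top (z = 10 mm). Dark steel guides 8.5 mm high, inner faces at y = +-54 mm, run along both sides (2 mm play each side of the tin's foot). The near end (-x) is open.
- slide_home (a point): Point on the slide's plate where the tin's origin stands when fully home (slide x = 55 mm, y = 0, z = 10 mm; the tin may sit 2 mm to either side). The stop bar's face, 12 mm high, is 46 mm further along x. Axes as the slide's.
- lip_entry (a point): Mid-point between the near ends of the two flat steel lips, at the height of their undersides. They cover slide x = 30 to 101 mm, reach in from the guides to y = +-40 mm, and lie 8.5 mm (underside) to 11.5 mm (top) above the plate, so over the tin's 6 mm foot but below the lid.
- tin: Coin tin's base, plain steel, loose, about 0.45 kg. Origin: centre of its underside; axes along the slide's (within 0.04 rad). It starts 75 to 112 mm short of home, clear of the lips. Foot 92 (x) x 104 (y) x 6 mm; on it an open body 81 x 60 mm up to z = 72 mm, with coins. It slides at a few newtons. Under the lips it can rise only 2.5 mm.
- leaf_springs (a point): Centre of the tin at the height (50 mm) of its two leaf springs, one in each long side, which press on the lid from within. They make the lid tight: about 10 to 16 N to draw until it is 25 to 39 mm up, more than the tin weighs, so the whole tin comes up with the lid unless the lips hold its foot. Axes as the tin's.
- lid: Deep telescoping lid, plain aluminium, loose, about 0.14 kg, 88 (x) x 68 (y) x 57 mm without its handle, walls 2 mm. Origin: centre of the skirt's lower edge; axes along the tin's. On the tin, its origin is 18 mm above the tin's; it overlaps the tin by 54 mm and is free when drawn up that far. Its flat ends (x = +-44 mm) stand out over the foot and can be pushed.
- lid_grip (a point): Centre of the lid's handle bar, on the lid's z axis, 83 mm above its origin; axes as the lid's. The bar is 36 (x) x 12 (y) x 12 mm (top 89 mm above the lid's origin), on two posts, with 20 mm of space between it and the lid's flat top. It can be pinched across its width (y) from above.
- mat: The cork mat, fixed, 140 x 130 x 5 mm, flat on the table, on the left or the right of the slide. Origin: centre of its underside (top at z = 5 mm).
- tray: Bystander, fixed: open steel tray 150 x 130 x 30 mm with one divider, on the other side of the slide from the mat. Origin: centre of its underside.
- jar: Bystander, loose: closed white jar, 60 mm across, 60 mm high; stands beyond the mat or the tray. Origin: centre of its underside. Must stay.
- stamp: Bystander, loose: wooden hand stamp, 40 mm across, 72 mm high; stands beyond the mat or the tray. Origin: centre of its underside. Must stay.
- calculator: Bystander, loose: grey desk calculator 120 x 75 x 14 mm, lying far to the left. Origin: centre of its underside. Must stay.
- marker: Bystander, loose: black marker pen 130 mm long, 14 mm thick, lying to the left of the slide. Origin: its middle, at the table. Must stay.
- weight: Bystander, loose: brass weight, 48 mm across, 54 mm high, far to the right. Origin: centre of its underside. Must stay.
- cap: Bystander, loose: white round jar cap, 64 mm across, 12 mm high, lying to the right of the slide. Origin: centre of its underside. Must stay.
Mind the look-alikes: they are no part of the job. What is shaped like the lid but red is not meant.

How it is judged:
By the outcome, as a careful person would: the job done as asked, in the order asked, and still so for the second after the job is handed in, with the robot touching nothing.
It also fails if it takes over 53 s, if anything falls off the work surface, if the arm or the gripper's body presses on something with over 40 N, if the wrist force passes 120 N, or if a joint passes its speed limit or range.

## Working session

There is one attempt and no reset: what is moved stays moved. The work goes in short steps, Python scripts to look and compute and a tool call to move; the robot and the scene stay as the last step left them, time stands still between calls to the robot, and variables do not carry over. Pictures are saved under pics/ and viewed, and the job is handed in when it is done.

Besides the shell and the picture viewer there is one more tool, called after "Emit:" by a JSON object that holds its "api" and its "payload". servo_tool: Moves the arm, as the interface text tells. Its arguments: {"type":"object","properties":{"translation":{"type":"array","items":{"type":"array","items":{"type":"number"}}},"twist":{"type":"array","items":{"type":"array","items":{"type":"number"}}},"hand":{"type":"number"},"grip_force":{"type":"number"}},"required":["translation","twist"]}

```bash
mkdir -p pics; ls; python3 - <<'E'
from plant import *
import cv2
s=read_state();print({k:s[k] for k in('clock','tool_pos','eef_rot','wrist_force','gripper_width')},hold_point_z)
for n in('scene','top'):
    d=snapshot(n);cv2.imwrite(f'pics/{n}0.png',d['pixels'][:,:,::-1]);print(n,d['fovy'],d['cx'],d['cy'],d['distortion'],d['extrinsics'])
E
```

```text
pics
{'clock': 0.0, 'tool_pos': array([ 0.2828278 , -0.58446178,  0.2256664 ]), 'eef_rot': array([-1.79997239e+02,  1.11895326e-01, -6.41708343e+01]), 'wrist_force': array([-0.73264977, -0.5290221 ,  0.38318704]), 'gripper_width': 0.9980880801624594} 0.0188
scene 43.093231976226676 323.27414697141614 240.4933085628729 [-0.010938  0.        0.        0.        0.      ] [[ 0.57587994  0.66246068 -0.47907007  1.14428741]
 [ 0.81751902 -0.47021579  0.33250528 -0.45824069]
 [-0.00499464 -0.58313202 -0.81236205  1.19532954]
 [ 0.          0.          0.          1.        ]]
top 53.16202157322823 313.62859102055927 240.6329959115351 [-0.06174768  0.          0.          0.          0.        ] [[-2.76356579e-02 -9.95724195e-01  8.81453219e-02  3.66940732e-01]
 [-9.99585870e-01  2.82347967e-02  5.55738084e-03 -9.25322783e-04]
 [-8.02238381e-03 -8.79552364e-02 -9.96092123e-01  1.35618904e+00]
 [ 0.00000000e+00  0.00000000e+00  0.00000000e+00  1.00000000e+00]]
```

View pics/scene0.png

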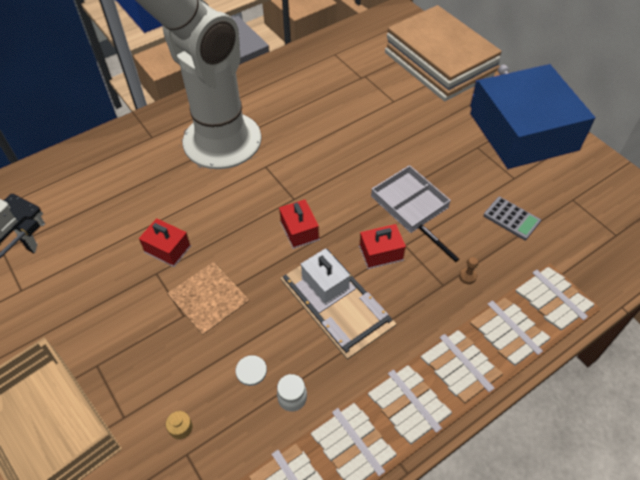

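View pics/top0.png

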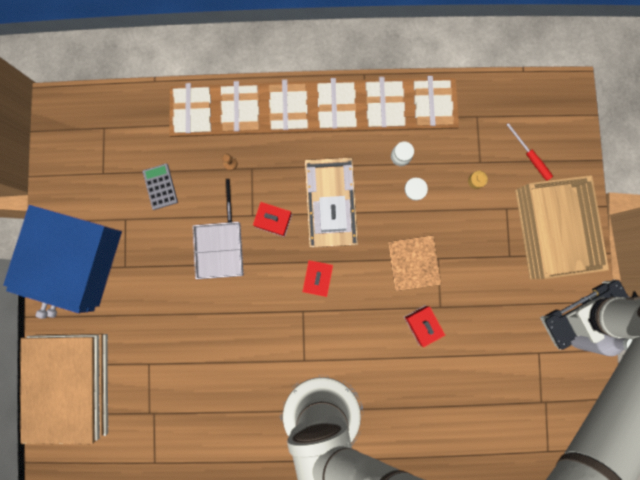

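The scene view shows the slide with the plain grey lid at (325,275) and the mat at (207,297). In the top view the slide runs from (330,245) to (328,160), with the stop end up (world +x). The grey lid is at (333,213) and the mat at (414,263). 

Lid candidates in the top view are grey (333,213) and red (272,218), (318,278) and (425,326). Only the grey one is plain aluminium and stands on the slide. I'll confirm this in an enlarged crop and measure.

```bash
cat > h.py <<'E'
import numpy as np, cv2
from plant import *
def K(d):
    f=240/np.tan(np.radians(d['fovy'])/2); return np.array([[f,0,d['cx']],[0,f,d['cy']],[0,0,1.]])
def ray(d,uv,T=None):
    T=d['extrinsics'] if T is None else T
    p=cv2.undistortPoints(np.array(uv,float).reshape(-1,1,2),K(d),np.array(d['distortion']))[:,0]
    r=np.c_[p,np.ones(len(p))]@T[:3,:3].T
    return T[:3,3],r
def onz(d,uv,z,T=None):
    o,r=ray(d,uv,T); return o+r*((z-o[2])/r[:,2])[:,None]
def proj(d,P,T=None):
    T=d['extrinsics'] if T is None else T
    Ti=np.linalg.inv(T)
    return cv2.projectPoints(np.array(P,float).reshape(-1,1,3),cv2.Rodrigues(Ti[:3,:3])[0],Ti[:3,3],K(d),np.array(d['distortion']))[0][:,0]
E
python3 - <<'E'
from h import *
d=snapshot('top');p=d['pixels'][:,:,::-1]
a=cv2.resize(p[145:295,250:450],None,fx=4,fy=4,interpolation=cv2.INTER_CUBIC);cv2.imwrite('pics/topc.png',a)
d=snapshot('scene');p=d['pixels'][:,:,::-1]
a=cv2.resize(p[225:365,150:410],None,fx=3,fy=3,interpolation=cv2.INTER_CUBIC);cv2.imwrite('pics/scenec.png',a)
E
```

```text
(no output)
```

View pics/topc.png

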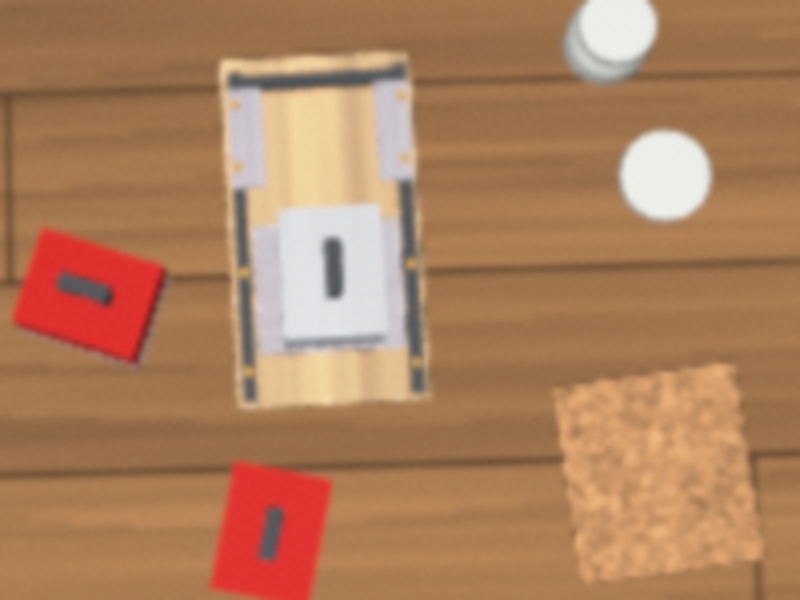

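View pics/scenec.png

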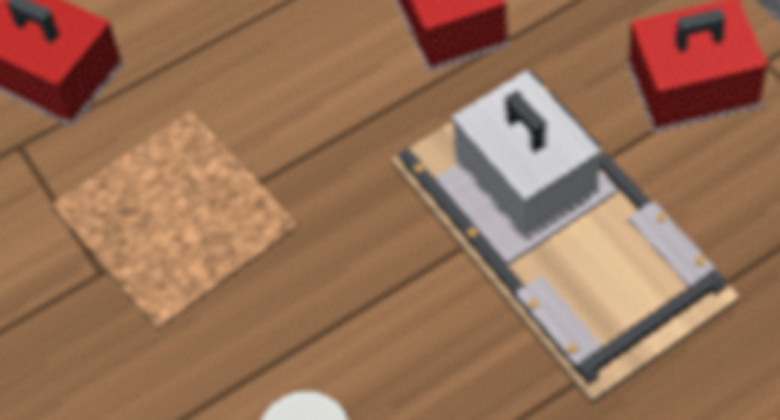

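The crop confirms the grey lid, with its handle at crop (333,268), standing on the steel foot between the guides. The two lips are at the stop end.

```bash
python3 - <<'E'
from h import *
d=snapshot('top')
def c(l,o=(250,145),s=4): return [((x+.5)/s-.5+o[0],(y+.5)/s-.5+o[1]) for x,y in l]
def quad(n,l,z,**k):
    P=onz(dd,c(l,**k),z); m=P.mean(0); L=[np.linalg.norm(P[i]-P[(i+1)%4])*1e3 for i in range(4)]
    print(n,P.round(4)[:,:2].tolist(),'mean',m.round(4),'sides',np.round(L,1)); return P
dd=d
P=quad('plate',[(222,62),(408,52),(430,398),(240,408)],.010)
x=(P[0]+P[1]-P[2]-P[3]); print('slide yaw',np.degrees(np.arctan2(x[1],x[0])))
Q=quad('lidtop',[(278,208),(381,204),(387,338),(284,344)],.085)
x=(Q[0]+Q[1]-Q[2]-Q[3]); print('lid yaw',np.degrees(np.arctan2(x[1],x[0])))
H=onz(d,c([(333,238),(334,298)]),.117);print('bar',H.round(4),H.mean(0),np.degrees(np.arctan2(*(H[0]-H[1])[[1,0]])))
quad('mat',[(555,390),(735,366),(762,556),(587,583)],.005)
# red lid near
quad('red1',[(234,462),(331,481),(308,600),(211,588)],.057)
quad('red2',[(45,228),(166,265),(138,362),(13,322)],.057)
print('cap',onz(d,c([(665,175)]),.012))
print('jar',onz(d,c([(618,28)]),.06))
# scene
dd=snapshot('scene');k=dict(o=(150,225),s=3)
quad('s plate',[(593,398),(738,293),(518,80),(393,158)],.010,**k)
quad('s lid',[(454,118),(527,70),(606,153),(522,200)],.085,**k)
quad('s mat',[(55,207),(190,112),(296,226),(160,326)],.005,**k)
print('s bar',onz(dd,c([(512,97),(543,138)],**k),.117))
E
```

```text
plate [[0.7183, 0.0245], [0.7217, -0.1089], [0.4727, -0.1155], [0.4695, 0.0183]] mean [ 0.5955 -0.0454  0.01  ] sides [133.5 249.1 133.9 248.9]
slide yaw 1.4843526546216022
lidtop [[0.5975, -0.0119], [0.5983, -0.081], [0.5077, -0.0819], [0.5057, -0.0132]] mean [ 0.5523 -0.047   0.085 ] sides [69.2 90.5 68.8 91.9]
lid yaw 0.7214422512920841
bar [[ 0.5708 -0.0469  0.117 ]
 [ 0.5314 -0.0463  0.117 ]] [ 0.55110089 -0.04660382  0.117     ] -0.8587476132095532
mat [[0.4763, -0.2046], [0.4897, -0.3332], [0.355, -0.3458], [0.3399, -0.2216]] mean [ 0.4152 -0.2763  0.005 ] sides [129.3 135.3 125.1 137.4]
red1 [[0.4293, 0.0227], [0.4146, -0.0426], [0.3349, -0.0246], [0.3448, 0.0405]] mean [ 0.3809 -0.001   0.057 ] sides [66.9 81.7 65.9 86.4]
red2 [[0.5934, 0.1481], [0.5654, 0.0656], [0.4992, 0.0862], [0.5291, 0.1711]] mean [0.5468 0.1178 0.057 ] sides [87.1 69.3 90.  68.3]
cap [[ 0.62688778 -0.28843519  0.012     ]]
jar [[ 0.72161167 -0.25075044  0.06      ]]
s plate [[0.7227, -0.1064], [0.7172, 0.0292], [0.4698, 0.0069], [0.4738, -0.1132]] mean [ 0.5959 -0.0459  0.01  ] sides [135.7 248.3 120.1 249. ]
s lid [[0.5131, -0.08], [0.509, -0.0119], [0.6014, -0.0076], [0.5985, -0.0796]] mean [ 0.5555 -0.0448  0.085 ] sides [68.2 92.5 72.  85.5]
s mat [[0.3597, -0.3446], [0.343, -0.2186], [0.4795, -0.2039], [0.4941, -0.3277]] mean [ 0.4191 -0.2737  0.005 ] sides [127.  137.3 124.6 135.5]
s bar [[ 0.54030796 -0.04707711  0.117     ]
 [ 0.58142041 -0.04926433  0.117     ]]
```

```bash
cat >> h.py <<'E'
from scipy.spatial.transform import Rotation as Ro
def Rcur(s=None):
    s=s or read_state(); return Ro.from_euler('xyz',s['eef_rot'],degrees=True)
def tgt(yaw,tilt=0): return Ro.from_euler('xyz',[180,0,yaw],degrees=True)*Ro.from_rotvec([tilt,0,0],degrees=True)
def plan(p,R,n,p0=None,R0=None):
    s=read_state(); p0=s['tool_pos'] if p0 is None else np.array(p0); R0=R0 or Rcur(s); p=np.array(p)
    dr=(R0.inv()*R).as_rotvec(degrees=True)
    tr=[];R1=R0
    for i in range(n):
        tr.append((R1.inv().apply((p-p0)/n)).round(4).tolist()); R1=R1*Ro.from_rotvec(dr/n,degrees=True)
    print('dist/row',np.linalg.norm(p-p0)/n,'rot/row',(dr/n).round(2).tolist())
    for k in range(0,n,5): print(tr[k:k+5])
def st():
    s=read_state();print(round(s['clock'],2),s['tool_pos'].round(4),s['eef_rot'].round(2),'F',s['wrist_force'].round(1),'T',s['torque'].round(2),'w',round(s['gripper_width'],3))
E
python3 - <<'E'
from h import *
st()
plan([.475,-.047,.20],tgt(-88.5,15),20)
d=snapshot('wrist');print(d['T_tool_cam'].round(3),d['fovy'])
E
```

```text
0.3 [ 0.2831 -0.5848  0.2263] [-1.7999e+02  4.0000e-02 -6.4170e+01] F [ 0.2 -0.2 -0.1] T [0.01 0.02 0.02] w 1.001
dist/row 0.028582239556803096 rot/row [0.74, 0.16, 1.21]
[[-0.02, -0.0204, 0.0013], [-0.0205, -0.0199, 0.0015], [-0.0209, -0.0194, 0.0017], [-0.0213, -0.019, 0.0019], [-0.0217, -0.0185, 0.0021]]
[[-0.0221, -0.018, 0.0023], [-0.0225, -0.0175, 0.0024], [-0.0228, -0.017, 0.0026], [-0.0232, -0.0165, 0.0028], [-0.0235, -0.016, 0.0029]]
[[-0.0239, -0.0154, 0.003], [-0.0242, -0.0149, 0.0032], [-0.0245, -0.0143, 0.0033], [-0.0248, -0.0137, 0.0034], [-0.0251, -0.0132, 0.0035]]
[[-0.0254, -0.0126, 0.0036], [-0.0257, -0.012, 0.0037], [-0.0259, -0.0114, 0.0038], [-0.0262, -0.0108, 0.0038], [-0.0264, -0.0102, 0.0039]]
[[ 1.    -0.     0.    -0.   ]
 [ 0.     0.964  0.267 -0.072]
 [-0.001 -0.267  0.964 -0.157]
 [ 0.     0.     0.     1.   ]] 65.42271240293026
```

Emit:
{"api": "servo_tool", "payload": {"translation": [[-0.02,-0.0204,0.0013],[-0.0205,-0.02,0.0015],[-0.021,-0.0195,0.0017],[-0.0213,-0.019,0.002],[-0.0217,-0.0185,0.002]], "twist": [[0.74,0.16,1.21],[0.74,0.16,1.21],[0.74,0.16,1.21],[0.74,0.16,1.21],[0.74,0.16,1.21]], "hand": 158, "grip_force": 20}}

```text
clock: 0.77
tool_pos: [0.3316, -0.4491, 0.2201]
eef_rot: [-176.2, -0.6, -70.3]
wrist_force: [0.7, 1.0, 0.6]
gripper_width: 0.686
```

Emit:
{"api": "servo_tool", "payload": {"translation": [[-0.022,-0.018,0.0023],[-0.0225,-0.0175,0.0024],[-0.0228,-0.017,0.0026],[-0.0232,-0.0165,0.0028],[-0.0235,-0.016,0.003]], "twist": [[0.74,0.16,1.21],[0.74,0.16,1.21],[0.74,0.16,1.21],[0.74,0.16,1.21],[0.74,0.16,1.21]]}}

```text
clock: 1.18
tool_pos: [0.3797, -0.3147, 0.2136]
eef_rot: [-172.4, -0.8, -76.4]
wrist_force: [-0.4, -0.4, 0.4]
gripper_width: 0.385
```

```bash
python3 - <<'E'
from h import *
st()
plan([.475,-.047,.20],tgt(-88.5,15),10)
E
```

```text
1.18 [ 0.3797 -0.3147  0.2136] [-172.44   -0.84  -76.4 ] F [-0.4 -0.4  0.4] T [0.03 0.13 0.  ] w 0.385
dist/row 0.028447688838851116 rot/row [0.73, 0.16, 1.2]
[[-0.0238, -0.0153, 0.003], [-0.0241, -0.0147, 0.0032], [-0.0244, -0.0142, 0.0033], [-0.0247, -0.0136, 0.0034], [-0.025, -0.0131, 0.0035]]
[[-0.0253, -0.0125, 0.0036], [-0.0256, -0.0119, 0.0037], [-0.0258, -0.0113, 0.0038], [-0.0261, -0.0107, 0.0038], [-0.0263, -0.0101, 0.0039]]
```

Tracking is good, so I'll continue.

Emit:
{"api": "servo_tool", "payload": {"translation": [[-0.0238,-0.0153,0.003],[-0.0241,-0.0147,0.0032],[-0.0244,-0.0142,0.0033],[-0.0247,-0.0136,0.0034],[-0.025,-0.0131,0.0035]], "twist": [[0.73,0.16,1.2],[0.73,0.16,1.2],[0.73,0.16,1.2],[0.73,0.16,1.2],[0.73,0.16,1.2]]}}

```text
clock: 1.6
tool_pos: [0.4271, -0.1809, 0.2068]
eef_rot: [-168.7, -0.7, -82.5]
wrist_force: [-0.4, -0.1, 0.1]
gripper_width: 0.38
```

Emit:
{"api": "servo_tool", "payload": {"translation": [[-0.0253,-0.0125,0.0036],[-0.0256,-0.0119,0.0037],[-0.0258,-0.0113,0.0038],[-0.0261,-0.0107,0.0038],[-0.0263,-0.0101,0.0039]], "twist": [[0.73,0.16,1.2],[0.73,0.16,1.2],[0.73,0.16,1.2],[0.73,0.16,1.2],[0.73,0.16,1.2]]}}

```text
clock: 2.02
tool_pos: [0.4746, -0.047, 0.2001]
eef_rot: [-165.0, -0.1, -88.5]
wrist_force: [0.1, 0.0, 0.3]
gripper_width: 0.384
```

```bash
python3 - <<'E'
from h import *
st()
s=read_state()
T=np.eye(4);T[:3,:3]=Rcur(s).as_matrix();T[:3,3]=s['tool_pos']
d=snapshot('wrist');T=T@d['T_tool_cam']
im=d['pixels'][:,:,::-1].copy();cv2.imwrite('pics/w1.png',im)
print(T.round(3).tolist())
plan([.483,-.047,.042],tgt(-88.5,15),10)
E
```

```text
2.02 [ 0.4746 -0.047   0.2001] [-1.6499e+02 -6.0000e-02 -8.8480e+01] F [0.1 0.  0.3] T [-0.02  0.31 -0.03] w 0.384
[[0.026, -1.0, -0.008, 0.503], [-1.0, -0.026, -0.001, -0.046], [0.001, 0.008, -1.0, 0.371], [0.0, 0.0, 0.0, 1.0]]
dist/row 0.01586459609562172 rot/row [-0.01, 0.01, 0.02]
[[0.0006, 0.0035, 0.0155], [0.0006, 0.0035, 0.0155], [0.0006, 0.0035, 0.0155], [0.0006, 0.0035, 0.0155], [0.0006, 0.0035, 0.0155]]
[[0.0006, 0.0035, 0.0155], [0.0006, 0.0035, 0.0155], [0.0006, 0.0034, 0.0155], [0.0006, 0.0034, 0.0155], [0.0006, 0.0034, 0.0155]]
```

View pics/w1.png

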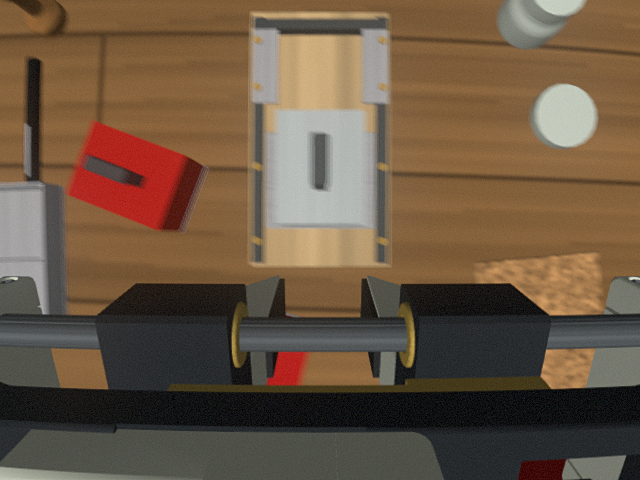

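```bash
python3 - <<'E'
from h import *
s=read_state()
T=np.eye(4);T[:3,:3]=Rcur(s).as_matrix();T[:3,3]=s['tool_pos']
d=snapshot('wrist');T=T@d['T_tool_cam']
print(onz(d,[(250,13),(389,13),(391,266),(249,266)],.01,T).round(4))
print('bar',onz(d,[(320,133),(320,190)],.117,T).round(4), 'lid far/near',onz(d,[(322,110),(322,227)],.085,T).round(4))
E
```

```text
[[ 0.7226  0.0387  0.01  ]
 [ 0.7266 -0.0984  0.01  ]
 [ 0.4776 -0.1068  0.01  ]
 [ 0.4734  0.0308  0.01  ]]
bar [[ 0.5748 -0.0359  0.117 ]
 [ 0.5358 -0.0371  0.117 ]] lid far/near [[ 0.6015 -0.0363  0.085 ]
 [ 0.5115 -0.0391  0.085 ]]
```

```bash
python3 - <<'E'
from h import *
st()
s=read_state()
T=np.eye(4);T[:3,:3]=Rcur(s).as_matrix();T[:3,3]=s['tool_pos']
d=snapshot('wrist');print(d['cx'],d['cy'],d['distortion'],d['T_tool_cam'])
st()
Tc=d['T_tool_cam']
print('TCP px',proj(d,[[0,0,0],[0.0175,0,-.019],[-.0175,0,-.019]],Tc))
T=T@Tc
# cap, calibrated
print('cap',onz(d,[(565,116)],.012,T), 'jar top',onz(d,[(558,-4)],.06,T))
t=snapshot('top');cv2.imwrite('pics/top1.png',cv2.resize(t['pixels'][130:330,200:460,::-1],None,fx=3,fy=3,interpolation=cv2.INTER_CUBIC))
E
```

```text
2.12 [ 0.4751 -0.0435  0.2002] [-1.6497e+02 -2.0000e-02 -8.8030e+01] F [-0.5 -0.7  0.2] T [0.02 0.32 0.02] w 0.379
322.6841115134461 238.394855422518 [-0.05757892  0.          0.          0.          0.        ] [[ 9.99999946e-01 -2.34955855e-04 -2.28412648e-04 -3.93779758e-04]
 [ 2.87389813e-04  9.63734662e-01  2.66862173e-01 -7.21498550e-02]
 [ 1.57428356e-04 -2.66862224e-01  9.63734677e-01 -1.57434917e-01]
 [ 0.00000000e+00  0.00000000e+00  0.00000000e+00  1.00000000e+00]]
2.17 [ 0.4745 -0.0458  0.2   ] [-1.6504e+02 -6.0000e-02 -8.8110e+01] F [-0.2 -0.5  0.1] T [-0.01  0.32 -0.09] w 0.381
TCP px [[323.64276793 298.44959998]
 [366.43657886 317.8828219 ]
 [281.05930859 317.90465998]]
cap [[ 0.63052499 -0.27789216  0.012     ]] jar top [[ 0.7202336  -0.24040914  0.06      ]]
```

View pics/top1.png

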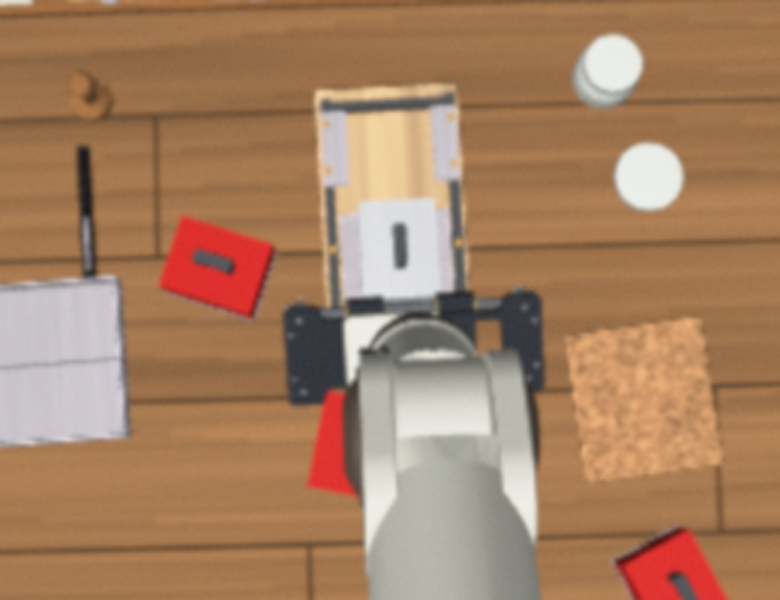

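The arm was still settling when the wrist picture was taken. I'll let it settle and look again.

Emit:
{"api": "servo_tool", "payload": {"translation": [[0,0,0],[0,0,0],[0,0,0],[0,0,0],[0,0,0]], "twist": [[0,0,0],[0,0,0],[0,0,0],[0,0,0],[0,0,0]]}}

```text
clock: 2.63
tool_pos: [0.4741, -0.0489, 0.1997]
eef_rot: [-165.1, -0.0, -88.5]
wrist_force: [0.1, -0.3, -0.4]
gripper_width: 0.376
```

```bash
python3 - <<'E'
from h import *
st()
s=read_state()
T=np.eye(4);T[:3,:3]=Rcur(s).as_matrix();T[:3,3]=s['tool_pos']
d=snapshot('wrist');st()
T=T@d['T_tool_cam']
im=d['pixels'][:,:,::-1].copy();cv2.imwrite('pics/w2.png',cv2.resize(im[0:290,220:420],None,fx=2,fy=2))
cv2.imwrite('pics/w2f.png',im)
E
```

```text
2.63 [ 0.4741 -0.0489  0.1997] [-1.6507e+02 -4.0000e-02 -8.8490e+01] F [ 0.1 -0.3 -0.4] T [0.04 0.27 0.02] w 0.376
2.68 [ 0.4741 -0.0488  0.1997] [-1.6507e+02 -4.0000e-02 -8.8480e+01] F [-1.2 -0.1 -0.2] T [ 0.06  0.32 -0.03] w 0.378
```

View pics/w2.png

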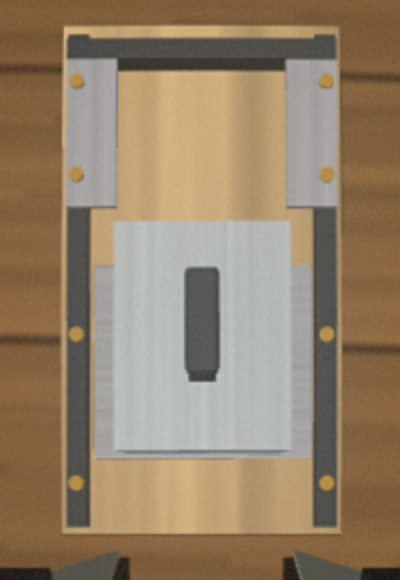

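```bash
python3 - <<'E'
from h import *
s=read_state()
T=np.eye(4);T[:3,:3]=Rcur(s).as_matrix();T[:3,3]=s['tool_pos']
d=snapshot('wrist');T=T@d['T_tool_cam']
c=lambda l:[(220+x/2,y/2) for x,y in l]
P=onz(d,c([(63,26),(339,26),(341,533),(62,533)]),.01,T);print('plate',P.round(4).tolist(),P.mean(0));x=P[0]+P[1]-P[2]-P[3];print(np.degrees(np.arctan2(x[1],x[0])))
P=onz(d,c([(113,221),(291,221),(291,451),(113,451)]),.085,T);print('lid',P.round(4).tolist(),P.mean(0));x=P[0]+P[1]-P[2]-P[3];print(np.degrees(np.arctan2(x[1],x[0])))
P=onz(d,c([(184,267),(219,267),(219,370),(184,370)]),.117,T);print('bar',P.mean(0),P[0]-P[2])
P=onz(d,c([(203,265),(203,459)]),.016,T);print('foot',P.round(4))
P=onz(d,c([(203,70)]),.01,T);print('stop',P.round(4))
plan([.480,-.047,.042],tgt(-88.5,15),10)
E
```

```text
plate [[0.7194, 0.028, 0.01], [0.7229, -0.1075, 0.01], [0.4744, -0.114, 0.01], [0.4708, 0.0209, 0.01]] [ 0.59685982 -0.04315337  0.01      ]
1.5739580728837852
lid [[0.5977, -0.0097, 0.085], [0.5995, -0.0779, 0.085], [0.5112, -0.0801, 0.085], [0.5094, -0.0121, 0.085]] [ 0.55446835 -0.04496234  0.085     ]
1.5135240445259315
bar [ 0.55452789 -0.04492476  0.117     ] [0.03474963 0.01280304 0.        ]
foot [[ 0.6004 -0.0439  0.016 ]
 [ 0.5083 -0.0464  0.016 ]]
stop [[ 0.6984 -0.0413  0.01  ]]
dist/row 0.015785250744581224 rot/row [0.01, -0.0, 0.01]
[[-0.0002, 0.0035, 0.0154], [-0.0002, 0.0035, 0.0154], [-0.0002, 0.0035, 0.0154], [-0.0002, 0.0035, 0.0154], [-0.0002, 0.0035, 0.0154]]
[[-0.0002, 0.0035, 0.0154], [-0.0001, 0.0035, 0.0154], [-0.0001, 0.0035, 0.0154], [-0.0001, 0.0035, 0.0154], [-0.0001, 0.0035, 0.0154]]
```

Emit:
{"api": "servo_tool", "payload": {"translation": [[-0.0002,0.0035,0.0154],[-0.0002,0.0035,0.0154],[-0.0002,0.0035,0.0154],[-0.0002,0.0035,0.0154],[-0.0002,0.0035,0.0154]], "twist": [[0,0,0],[0,0,0],[0,0,0],[0,0,0],[0,0,0]]}}

```text
clock: 3.15
tool_pos: [0.4772, -0.0474, 0.1201]
eef_rot: [-165.1, -0.0, -88.4]
wrist_force: [-0.9, -0.6, 1.1]
gripper_width: 0.378
```

Emit:
{"api": "servo_tool", "payload": {"translation": [[-0.0002,0.0035,0.0154],[-0.0002,0.0035,0.0154],[-0.0002,0.0035,0.0154],[-0.0002,0.0035,0.0154],[-0.0002,0.0035,0.0154]], "twist": [[0,0,0],[0,0,0],[0,0,0],[0,0,0],[0,0,0]]}}

```text
clock: 3.57
tool_pos: [0.4801, -0.0463, 0.0411]
eef_rot: [-165.1, -0.0, -88.4]
wrist_force: [-0.1, 0.4, 0.1]
gripper_width: 0.381
```

```bash
python3 - <<'E'
from h import *
st()
y=np.radians(1.55); p=np.array([.480,-.0467,.042])
plan(p+.030*np.array([np.cos(y),np.sin(y),0]),tgt(-88.45,15),5)
d=snapshot('wrist');cv2.imwrite('pics/w3.png',d['pixels'][:,:,::-1])
E
```

```text
3.57 [ 0.4801 -0.0463  0.0411] [-1.6507e+02 -2.0000e-02 -8.8440e+01] F [-0.1  0.4  0.1] T [-0.02  0.27  0.01] w 0.381
dist/row 0.005978614298601306 rot/row [0.01, -0.0, 0.0]
[[0.0001, -0.0058, 0.0014], [0.0001, -0.0058, 0.0014], [0.0001, -0.0058, 0.0014], [0.0001, -0.0058, 0.0014], [0.0001, -0.0058, 0.0014]]
```

View pics/w3.png

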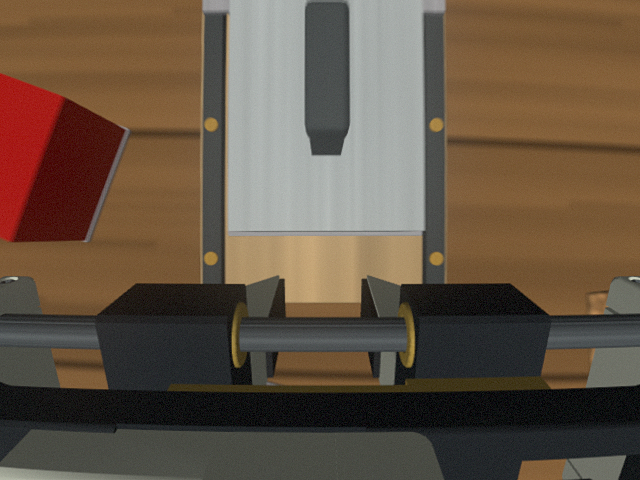

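The picture shows both fingers behind the lid's near edge (row 233), clear and centred. I'll push in small steps.

Emit:
{"api": "servo_tool", "payload": {"translation": [[0,-0.0043,0.0012],[0,-0.0043,0.0012],[0,-0.0043,0.0012],[0,-0.0043,0.0012],[0,-0.0043,0.0012]], "twist": [[0,0,0],[0,0,0],[0,0,0],[0,0,0],[0,0,0]]}}

```text
clock: 4.03
tool_pos: [0.5023, -0.046, 0.0422]
eef_rot: [-165.1, -0.1, -88.5]
wrist_force: [-7.3, 0.1, 5.4]
gripper_width: 0.381
```

Emit:
{"api": "servo_tool", "payload": {"translation": [[0,-0.0039,0.001],[0,-0.0039,0.001],[0,-0.0039,0.001],[0,-0.0039,0.001],[0,-0.0039,0.001]], "twist": [[0,0,0],[0,0,0],[0,0,0],[0,0,0],[0,0,0]]}}

```text
clock: 4.45
tool_pos: [0.5207, -0.0457, 0.0415]
eef_rot: [-165.3, -0.1, -88.5]
wrist_force: [-5.3, 0.0, 4.0]
gripper_width: 0.384
```

Emit:
{"api": "servo_tool", "payload": {"translation": [[0,-0.0039,0.001],[0,-0.0039,0.001],[0,-0.0039,0.001],[0,-0.0039,0.001],[0,-0.0039,0.001]], "twist": [[0,0,0],[0,0,0],[0,0,0],[0,0,0],[0,0,0]]}}

```text
clock: 4.87
tool_pos: [0.5415, -0.045, 0.0418]
eef_rot: [-165.2, -0.1, -88.5]
wrist_force: [-3.8, -0.3, 0.6]
gripper_width: 0.387
```

```bash
python3 - <<'E'
from h import *
st()
d=snapshot('wrist');cv2.imwrite('pics/w4.png',d['pixels'][:,:,::-1])
E
```

```text
4.87 [ 0.5415 -0.045   0.0418] [-1.652e+02 -7.000e-02 -8.847e+01] F [-3.8 -0.3  0.6] T [-0.02  1.18  0.03] w 0.387
```

View pics/w4.png

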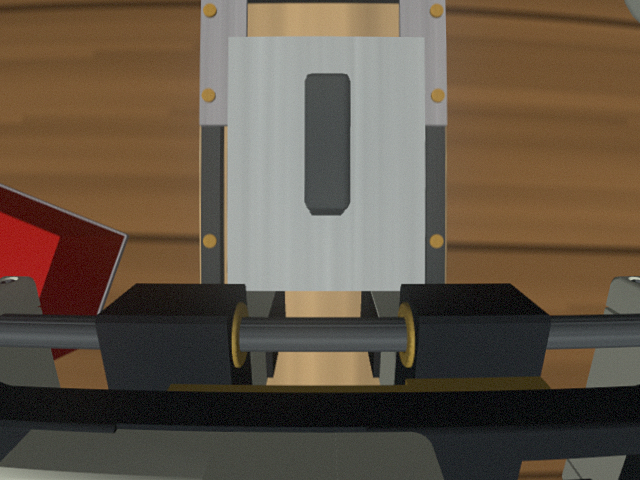

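The tin is sliding straight at 4–5 N and its foot is entering under the lips. I'll continue.

Emit:
{"api": "servo_tool", "payload": {"translation": [[0,-0.0039,0.001],[0,-0.0039,0.001],[0,-0.0039,0.001],[0,-0.0039,0.001],[0,-0.0039,0.001]], "twist": [[0,0,0],[0,0,0],[0,0,0],[0,0,0],[0,0,0]]}}

```text
clock: 5.33
tool_pos: [0.563, -0.0439, 0.0422]
eef_rot: [-165.1, -0.0, -88.4]
wrist_force: [-2.6, 0.3, -1.2]
gripper_width: 0.381
```

Emit:
{"api": "servo_tool", "payload": {"translation": [[0,-0.0039,0.001],[0,-0.0039,0.001],[0,-0.0039,0.001],[0,-0.0039,0.001],[0,-0.0039,0.001]], "twist": [[0,0,0],[0,0,0],[0,0,0],[0,0,0],[0,0,0]]}}

```text
clock: 5.75
tool_pos: [0.5832, -0.0433, 0.0424]
eef_rot: [-165.1, -0.0, -88.4]
wrist_force: [-2.2, 0.4, -1.7]
gripper_width: 0.381
```

Emit:
{"api": "servo_tool", "payload": {"translation": [[0,-0.0019,0.0005],[0,-0.0019,0.0005],[0,-0.0019,0.0005],[0,-0.0019,0.0005],[0,-0.0019,0.0005]], "twist": [[0,0,0],[0,0,0],[0,0,0],[0,0,0],[0,0,0]]}}

```text
clock: 6.17
tool_pos: [0.5926, -0.0431, 0.0425]
eef_rot: [-165.1, -0.0, -88.4]
wrist_force: [-2.8, -0.7, -1.4]
gripper_width: 0.38
```

Emit:
{"api": "servo_tool", "payload": {"translation": [[0,-0.0012,0.0003],[0,-0.0012,0.0003],[0,-0.0012,0.0003],[0,-0.0012,0.0003],[0,-0.0012,0.0003]], "twist": [[0,0,0],[0,0,0],[0,0,0],[0,0,0],[0,0,0]]}}

```text
clock: 6.58
tool_pos: [0.5981, -0.0429, 0.0422]
eef_rot: [-165.2, -0.1, -88.4]
wrist_force: [-8.1, -0.6, 2.0]
gripper_width: 0.383
```

Emit:
{"api": "servo_tool", "payload": {"translation": [[0,-0.001,0.0002],[0,-0.001,0.0002],[0,0,0],[0,0,0],[0,0,0]], "twist": [[0,0,0],[0,0,0],[0,0,0],[0,0,0],[0,0,0]]}}

```text
clock: 7.0
tool_pos: [0.5983, -0.0429, 0.0421]
eef_rot: [-165.3, -0.1, -88.4]
wrist_force: [-11.0, 0.7, 6.7]
gripper_width: 0.38
```

Emit:
{"api": "servo_tool", "payload": {"translation": [[0,-0.001,0.0003],[0,-0.001,0.0003],[0,0,0],[0,0,0],[0,0,0]], "twist": [[0,0,0],[0,0,0],[0,0,0],[0,0,0],[0,0,0]]}}

```text
clock: 7.42
tool_pos: [0.5986, -0.043, 0.0416]
eef_rot: [-165.5, -0.1, -88.4]
wrist_force: [-16.3, -0.3, 11.2]
gripper_width: 0.379
```

Emit:
{"api": "servo_tool", "payload": {"translation": [[0,0.004,-0.001],[0,0.004,-0.001],[0,0.004,-0.001],[0,0.004,-0.001],[0,0.004,-0.001]], "twist": [[0,0,0],[0,0,0],[0,0,0],[0,0,0],[0,0,0]]}}

```text
clock: 7.83
tool_pos: [0.5831, -0.0433, 0.0429]
eef_rot: [-165.0, -0.0, -88.4]
wrist_force: [-0.7, -0.2, -0.2]
gripper_width: 0.381
```

Emit:
{"api": "servo_tool", "payload": {"translation": [[0,-0.005,-0.0193],[0,-0.005,-0.0193],[0,-0.005,-0.0193],[0,-0.005,-0.0193],[0,-0.005,-0.0193]], "twist": [[0,0,0],[0,0,0],[0,0,0],[0,0,0],[0,0,0]]}}

```text
clock: 8.25
tool_pos: [0.5818, -0.0432, 0.1431]
eef_rot: [-165.0, -0.0, -88.4]
wrist_force: [1.2, -0.5, 0.3]
gripper_width: 0.374
```

Emit:
{"api": "servo_tool", "payload": {"translation": [[0,-0.003,-0.012],[0,-0.003,-0.012],[0,0,0],[0,0,0],[0,0,0]], "twist": [[0,0,0],[0,0,0],[0,0,0],[0,0,0],[0,0,0]]}}

```text
clock: 8.67
tool_pos: [0.5805, -0.0435, 0.1658]
eef_rot: [-165.2, -0.0, -88.4]
wrist_force: [-0.3, -0.6, 0.8]
gripper_width: 0.378
```

```bash
python3 - <<'E'
from h import *
st()
s=read_state()
T=np.eye(4);T[:3,:3]=Rcur(s).as_matrix();T[:3,3]=s['tool_pos']
d=snapshot('wrist');st();T=T@d['T_tool_cam'];np.save('T5.npy',T)
im=d['pixels'][:,:,::-1].copy();cv2.imwrite('pics/w5.png',cv2.resize(im[0:290,220:420],None,fx=2,fy=2))
E
```

```text
8.67 [ 0.5805 -0.0435  0.1658] [-1.6515e+02 -3.0000e-02 -8.8430e+01] F [-0.3 -0.6  0.8] T [ 0.01  0.35 -0.02] w 0.378
8.72 [ 0.5804 -0.0434  0.1655] [-1.6518e+02 -2.0000e-02 -8.8420e+01] F [-0.7 -0.   0. ] T [0.05 0.34 0.01] w 0.382
```

View pics/w5.png

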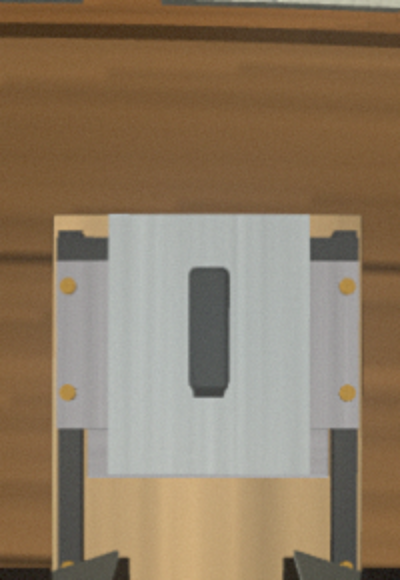

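```bash
python3 - <<'E'
from h import *
T=np.load('T5.npy');d=snapshot('wrist')
c=lambda l:[(220+x/2,y/2) for x,y in l]
print('plate far',onz(d,c([(54,215),(360,215)]),.01,T).round(4).tolist())
print('foot near',onz(d,c([(90,477),(329,477)]),.016,T).round(4).tolist())
print('lip near',onz(d,c([(58,430),(105,430),(360,430)]),.0215,T).round(4).tolist())
P=onz(d,c([(108,214),(310,214),(310,474),(108,474)]),.085,T);print('lid',P.mean(0).round(4),P.round(4).tolist());x=P[0]+P[1]-P[2]-P[3];print(np.degrees(np.arctan2(x[1],x[0])))
P=onz(d,c([(189,268),(229,268),(229,386),(189,386)]),.117,T);print('bar',P.mean(0).round(4))
plan([.651,-.0425,.165],tgt(-88.45),5)
E
```

```text
plate far [[0.7195, 0.0272, 0.01], [0.7231, -0.1072, 0.01]]
foot near [[0.6049, 0.0071, 0.016], [0.6077, -0.0955, 0.016]]
lip near [[0.6245, 0.0203, 0.0215], [0.625, 0.0004, 0.0215], [0.6279, -0.1071, 0.0215]]
lid [ 0.652  -0.0424  0.085 ] [[0.695, -0.0071, 0.085], [0.6969, -0.0753, 0.085], [0.609, -0.0776, 0.085], [0.6072, -0.0096, 0.085]]
1.5516121922227075
bar [ 0.6515 -0.0422  0.117 ]
dist/row 0.014129347718651746 rot/row [-2.96, -0.0, 0.01]
[[0.0002, -0.0136, 0.0037], [0.0002, -0.0138, 0.003], [0.0002, -0.0139, 0.0023], [0.0002, -0.014, 0.0015], [0.0002, -0.0141, 0.0008]]
```

The foot's near edge is 115 mm from the plate's far edge, where 116 mm is expected, and the lid centre is at 0.652 against a computed home of 0.6517. The stop force rose to 16 N, so the tin is home. Next I'll move over the bar and level the tool.

Emit:
{"api": "servo_tool", "payload": {"translation": [[0.0002,-0.0136,0.0037],[0.0002,-0.0138,0.003],[0.0002,-0.0139,0.0023],[0.0002,-0.014,0.0015],[0.0002,-0.0141,0.0008]], "twist": [[-2.96,0,0],[-2.96,0,0],[-2.96,0,0],[-2.96,0,0],[-2.96,0,0]]}}

```text
clock: 9.18
tool_pos: [0.6518, -0.0424, 0.1652]
eef_rot: [179.9, -0.0, -88.4]
wrist_force: [0.9, -0.4, 0.8]
gripper_width: 0.384
```

Emit:
{"api": "servo_tool", "payload": {"translation": [[0,0,0.007],[0,0,0.007],[0,0,0.007],[0,0,0],[0,0,0]], "twist": [[0,0,0],[0,0,0],[0,0,0],[0,0,0],[0,0,0]]}}

```text
clock: 9.6
tool_pos: [0.6501, -0.0426, 0.1444]
eef_rot: [-180.0, -0.1, -88.4]
wrist_force: [0.0, 0.7, -1.1]
gripper_width: 0.381
```

```bash
python3 - <<'E'
from h import *
st()
plan([.6515,-.0423,.093],tgt(-88.45),5)
d=snapshot('wrist');cv2.imwrite('pics/w6.png',d['pixels'][:,:,::-1])
E
```

```text
9.6 [ 0.6501 -0.0426  0.1444] [-1.80e+02 -6.00e-02 -8.84e+01] F [ 0.   0.7 -1.1] T [ 0.07  0.04 -0.02] w 0.381
dist/row 0.010280610517860236 rot/row [-0.0, -0.01, 0.01]
[[-0.0001, -0.0003, 0.0103], [-0.0001, -0.0003, 0.0103], [-0.0001, -0.0003, 0.0103], [-0.0, -0.0003, 0.0103], [-0.0, -0.0003, 0.0103]]
```

View pics/w6.png

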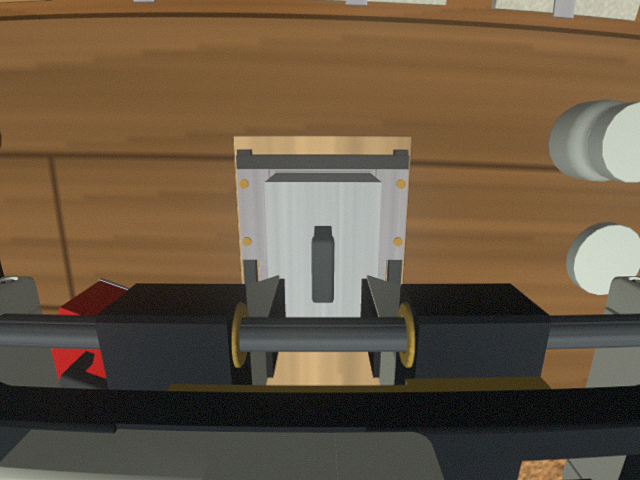

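The bar at column 322 is midway between the fingers. I'll descend and grip.

Emit:
{"api": "servo_tool", "payload": {"translation": [[0,-0.0003,0.0103],[0,-0.0003,0.0103],[0,-0.0003,0.0103],[0,-0.0003,0.0103],[0,-0.0003,0.0103]], "twist": [[0,0,0],[0,0,0],[0,0,0],[0,0,0],[0,0,0]]}}

```text
clock: 10.07
tool_pos: [0.653, -0.0425, 0.0924]
eef_rot: [-179.9, -0.0, -88.4]
wrist_force: [-0.1, 0.6, -0.5]
gripper_width: 0.377
```

Emit:
{"api": "servo_tool", "payload": {"translation": [[0,0,0],[0,0,0],[0,0,0],[0,0,0],[0,0,0]], "twist": [[0,0,0],[0,0,0],[0,0,0],[0,0,0],[0,0,0]], "hand": 255, "grip_force": 45}}

```text
clock: 10.48
tool_pos: [0.654, -0.0422, 0.0946]
eef_rot: [-179.8, -0.0, -88.4]
wrist_force: [0.0, -0.5, -0.2]
gripper_width: 0.124
```

Emit:
{"api": "servo_tool", "payload": {"translation": [[0,0,0],[0,0,0],[0,0,0],[0,0,0],[0,0,0]], "twist": [[0,0,0],[0,0,0],[0,0,0],[0,0,0],[0,0,0]]}}

```text
clock: 10.9
tool_pos: [0.654, -0.0422, 0.0945]
eef_rot: [-179.8, -0.0, -88.4]
wrist_force: [1.2, 0.1, 3.7]
gripper_width: 0.123
```

Gripped at about 11–12 mm, which matches the bar. I'll draw slowly straight up.

Emit:
{"api": "servo_tool", "payload": {"translation": [[0,0,-0.002],[0,0,-0.002],[0,0,-0.002],[0,0,-0.002],[0,0,-0.002]], "twist": [[0,0,0],[0,0,0],[0,0,0],[0,0,0],[0,0,0]]}}

```text
clock: 11.32
tool_pos: [0.6511, -0.0428, 0.1015]
eef_rot: [179.9, -0.0, -88.4]
wrist_force: [-0.0, -0.3, -17.9]
gripper_width: 0.122
```

Emit:
{"api": "servo_tool", "payload": {"translation": [[0,0,-0.002],[0,0,-0.002],[0,0,-0.002],[0,0,-0.002],[0,0,-0.002]], "twist": [[0,0,0],[0,0,0],[0,0,0],[0,0,0],[0,0,0]]}}

```text
clock: 11.73
tool_pos: [0.6524, -0.0425, 0.1136]
eef_rot: [-180.0, -0.0, -88.4]
wrist_force: [-2.3, -0.2, -17.4]
gripper_width: 0.121
```

```bash
python3 - <<'E'
from h import *
st()
d=snapshot('wrist');cv2.imwrite('pics/w7.png',d['pixels'][:,:,::-1])
p=snapshot('scene')['pixels'][:,:,::-1]
cv2.imwrite('pics/s7.png',cv2.resize(p[225:365,230:430],None,fx=4,fy=4,interpolation=cv2.INTER_CUBIC))
E
```

```text
11.73 [ 0.6524 -0.0425  0.1136] [-1.7998e+02 -5.0000e-02 -8.8410e+01] F [ -2.3  -0.2 -17.4] T [-0.06  0.58  0.  ] w 0.121
```

View pics/s7.png

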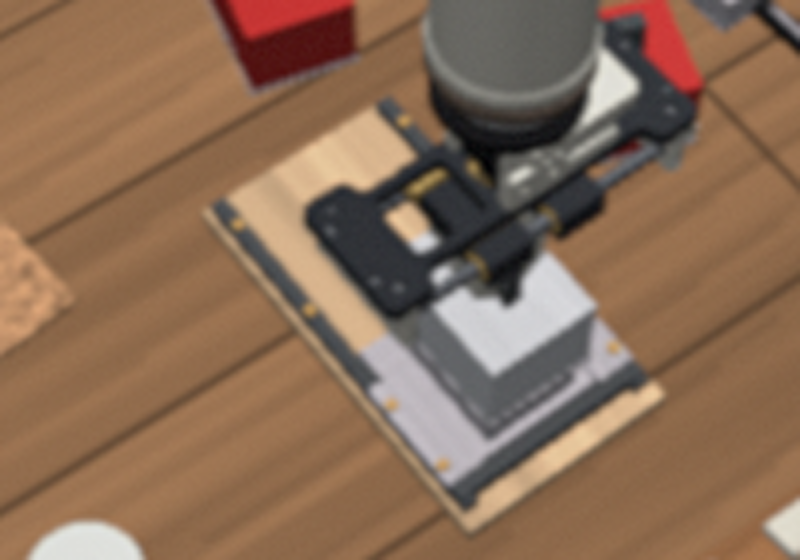

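View pics/w7.png

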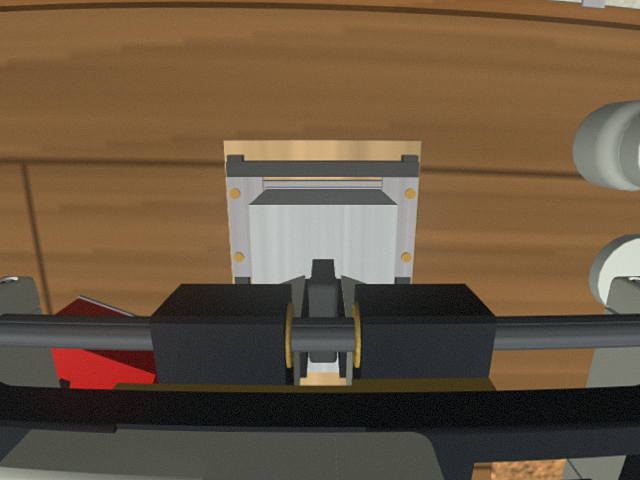

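Resistance is 17 N, as expected. The foot is still under the lips and there is a gap growing below the skirt.

Emit:
{"api": "servo_tool", "payload": {"translation": [[0,0,-0.002],[0,0,-0.002],[0,0,-0.002],[0,0,-0.002],[0,0,-0.002]], "twist": [[0,0,0],[0,0,0],[0,0,0],[0,0,0],[0,0,0]]}}

```text
clock: 12.25
tool_pos: [0.653, -0.0424, 0.1238]
eef_rot: [-179.9, -0.0, -88.4]
wrist_force: [-2.8, -0.4, -18.7]
gripper_width: 0.125
```

Emit:
{"api": "servo_tool", "payload": {"translation": [[0,0,-0.002],[0,0,-0.002],[0,0,-0.002],[0,0,-0.002],[0,0,-0.002]], "twist": [[0,0,0],[0,0,0],[0,0,0],[0,0,0],[0,0,0]]}}

```text
clock: 12.67
tool_pos: [0.6532, -0.0423, 0.1341]
eef_rot: [-179.9, -0.0, -88.4]
wrist_force: [-2.5, -1.3, -18.8]
gripper_width: 0.128
```

Emit:
{"api": "servo_tool", "payload": {"translation": [[0,0,-0.003],[0,0,-0.003],[0,0,-0.003],[0,0,-0.003],[0,0,-0.003]], "twist": [[0,0,0],[0,0,0],[0,0,0],[0,0,0],[0,0,0]]}}

```text
clock: 13.08
tool_pos: [0.6554, -0.0418, 0.1517]
eef_rot: [-179.6, -0.0, -88.4]
wrist_force: [-0.3, -0.5, -2.0]
gripper_width: 0.121
```

Emit:
{"api": "servo_tool", "payload": {"translation": [[0,0,-0.004],[0,0,-0.004],[0,0,-0.004],[0,0,-0.004],[0,0,-0.004]], "twist": [[0,0,0],[0,0,0],[0,0,0],[0,0,0],[0,0,0]]}}

```text
clock: 13.5
tool_pos: [0.6536, -0.0423, 0.1697]
eef_rot: [-179.8, -0.0, -88.4]
wrist_force: [0.1, -0.6, -0.4]
gripper_width: 0.126
```

Emit:
{"api": "servo_tool", "payload": {"translation": [[0,0,-0.006],[0,0,-0.006],[0,0,-0.006],[0,0,-0.006],[0,0,-0.006]], "twist": [[0,0,0],[0,0,0],[0,0,0],[0,0,0],[0,0,0]]}}

```text
clock: 13.92
tool_pos: [0.6533, -0.0423, 0.1997]
eef_rot: [-179.9, -0.0, -88.4]
wrist_force: [0.3, 0.7, -1.2]
gripper_width: 0.121
```

Emit:
{"api": "servo_tool", "payload": {"translation": [[0,0,-0.006],[0,0,-0.006],[0,0,0],[0,0,0],[0,0,0]], "twist": [[0,0,0],[0,0,0],[0,0,0],[0,0,0],[0,0,0]]}}

```text
clock: 14.33
tool_pos: [0.6529, -0.0423, 0.2107]
eef_rot: [-179.9, -0.0, -88.4]
wrist_force: [-0.2, 0.3, -1.2]
gripper_width: 0.127
```

```bash
python3 - <<'E'
from h import *
st()
d=snapshot('wrist');cv2.imwrite('pics/w8.png',d['pixels'][:,:,::-1])
p=snapshot('scene')['pixels'][:,:,::-1]
cv2.imwrite('pics/s8.png',cv2.resize(p[225:365,230:430],None,fx=4,fy=4,interpolation=cv2.INTER_CUBIC))
E
```

```text
14.33 [ 0.6529 -0.0423  0.2107] [-1.7989e+02 -4.0000e-02 -8.8410e+01] F [-0.2  0.3 -1.2] T [ 0.02  0.02 -0.  ] w 0.127
```

View pics/s8.png

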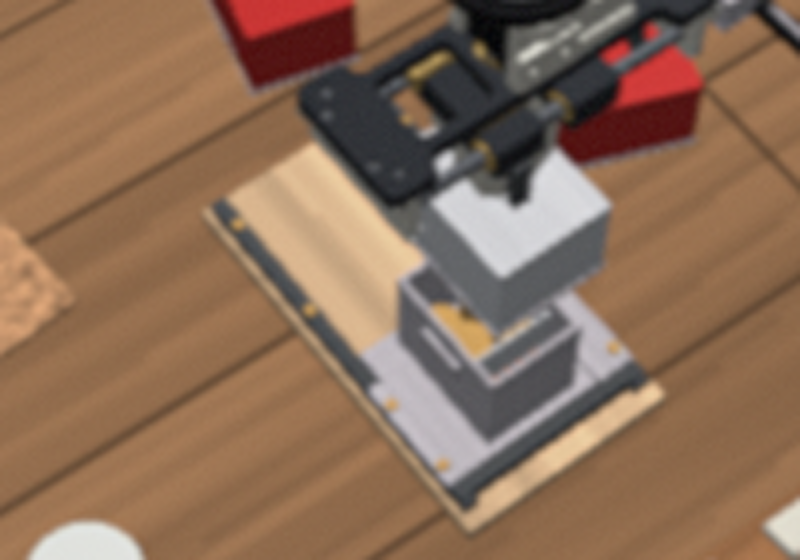

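View pics/w8.png

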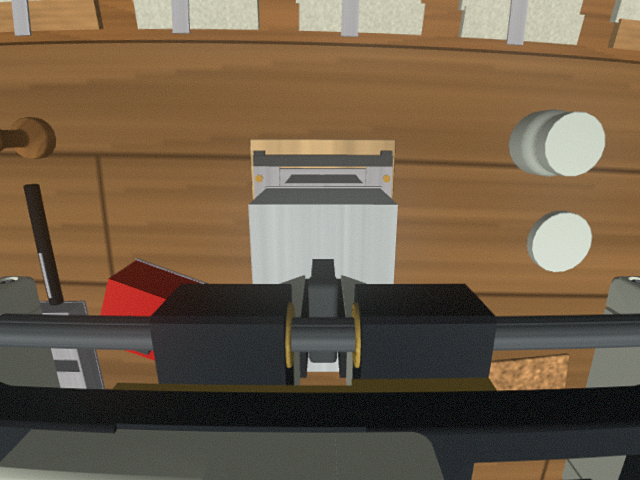

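The lid is free and the tin stays home with its coins. I'll refine the mat centre by colour mask and plan the carry.

```bash
python3 - <<'E'
from h import *
for n,roi in (('top',(380,225,70,75)),('scene',(160,255,95,85))):
    d=snapshot(n);x,y,w,h=roi
    hsv=cv2.cvtColor(d['pixels'],cv2.COLOR_RGB2HSV)[y:y+h,x:x+w]
    m=cv2.GaussianBlur(hsv,(0,0),1.5)
    mk=((m[:,:,2]>165)).astype(np.uint8)
    mk=cv2.morphologyEx(mk,cv2.MORPH_CLOSE,np.ones((5,5)));mk=cv2.morphologyEx(mk,cv2.MORPH_OPEN,np.ones((9,9)))
    c=max(cv2.findContours(mk,0,2)[0],key=cv2.contourArea)
    r=cv2.minAreaRect(c);hull=c[:,0].astype(float)+[x,y]
    P=onz(d,hull,.005)[:,:2].astype(np.float32)
    rr=cv2.minAreaRect(P*1000);print(n,rr,m[:,:,2].min())
print(0);st();plan([.418,-.274,.20],tgt(-84),15)
E
```

```text
top ((454.84942626953125, -228.13525390625), (96.16754150390625, 139.46482849121094), 87.73699188232422) 61
scene ((414.7534484863281, -273.0003662109375), (144.1327362060547, 137.01881408691406), 7.348148345947266) 73
0
14.53 [ 0.6529 -0.0423  0.2105] [-1.7991e+02 -3.0000e-02 -8.8420e+01] F [ 0.6  0.4 -2. ] T [ 0.03  0.05 -0.  ] w 0.127
dist/row 0.022006576230683885 rot/row [-0.01, -0.0, -0.29]
[[0.015, 0.0161, 0.0007], [0.0149, 0.0162, 0.0007], [0.0148, 0.0162, 0.0007], [0.0148, 0.0163, 0.0007], [0.0147, 0.0164, 0.0007]]
[[0.0146, 0.0165, 0.0007], [0.0145, 0.0165, 0.0007], [0.0144, 0.0166, 0.0007], [0.0143, 0.0167, 0.0007], [0.0142, 0.0168, 0.0007]]
[[0.0142, 0.0168, 0.0007], [0.0141, 0.0169, 0.0007], [0.014, 0.017, 0.0007], [0.0139, 0.017, 0.0007], [0.0138, 0.0171, 0.0007]]
```

The top-view mask is occluded by the arm, so I'm discarding it. The scene mask (0.415,-0.273) agrees with the corner measurements (0.415–0.419, -0.274 to -0.276).

Emit:
{"api": "servo_tool", "payload": {"translation": [[0.015,0.0161,0.0007],[0.0149,0.0162,0.0007],[0.0148,0.0162,0.0007],[0.0148,0.0163,0.0007],[0.0147,0.0164,0.0007]], "twist": [[0,0,-0.29],[0,0,-0.29],[0,0,-0.29],[0,0,-0.29],[0,0,-0.29]]}}

```text
clock: 14.95
tool_pos: [0.5739, -0.12, 0.207]
eef_rot: [-179.9, -0.0, -86.9]
wrist_force: [0.4, 0.3, -1.8]
gripper_width: 0.123
```

Emit:
{"api": "servo_tool", "payload": {"translation": [[0.0146,0.0165,0.0007],[0.0145,0.0165,0.0007],[0.0144,0.0166,0.0007],[0.0143,0.0167,0.0007],[0.0142,0.0168,0.0007]], "twist": [[0,0,-0.29],[0,0,-0.29],[0,0,-0.29],[0,0,-0.29],[0,0,-0.29]]}}

```text
clock: 15.37
tool_pos: [0.4956, -0.1972, 0.2036]
eef_rot: [-179.9, -0.0, -85.5]
wrist_force: [-0.2, 0.4, -2.3]
gripper_width: 0.124
```

Emit:
{"api": "servo_tool", "payload": {"translation": [[0.0142,0.0168,0.0007],[0.0141,0.0169,0.0007],[0.014,0.017,0.0007],[0.0139,0.017,0.0007],[0.0138,0.0171,0.0007]], "twist": [[0,0,-0.29],[0,0,-0.29],[0,0,-0.29],[0,0,-0.29],[0,0,-0.29]]}}

```text
clock: 15.78
tool_pos: [0.4173, -0.2744, 0.2]
eef_rot: [-179.9, -0.1, -84.0]
wrist_force: [0.3, -0.7, -2.0]
gripper_width: 0.128
```

Emit:
{"api": "servo_tool", "payload": {"translation": [[0,0,0.008],[0,0,0.008],[0,0,0.008],[0,0,0],[0,0,0]], "twist": [[0,0,0],[0,0,0],[0,0,0],[0,0,0],[0,0,0]]}}

```text
clock: 16.2
tool_pos: [0.4186, -0.2724, 0.1753]
eef_rot: [-179.9, 0.1, -83.9]
wrist_force: [-1.2, 0.3, -0.7]
gripper_width: 0.127
```

```bash
python3 - <<'E'
from h import *
st()
p=snapshot('top')['pixels'][:,:,::-1]
cv2.imwrite('pics/t9.png',cv2.resize(p[200:340,360:490],None,fx=4,fy=4,interpolation=cv2.INTER_CUBIC))
p=snapshot('scene')['pixels'][:,:,::-1]
cv2.imwrite('pics/s9.png',cv2.resize(p[200:365,130:330],None,fx=3,fy=3,interpolation=cv2.INTER_CUBIC))
plan([.4165,-.2745,.090],tgt(-84),10)
E
```

```text
16.2 [ 0.4186 -0.2724  0.1753] [-1.7991e+02  5.0000e-02 -8.3940e+01] F [-1.2  0.3 -0.7] T [ 0.07  0.04 -0.03] w 0.127
dist/row 0.008614031323391034 rot/row [-0.02, -0.0, 0.0]
[[0.0001, 0.0003, 0.0086], [0.0001, 0.0003, 0.0086], [0.0001, 0.0003, 0.0086], [0.0001, 0.0003, 0.0086], [0.0001, 0.0003, 0.0086]]
[[0.0001, 0.0003, 0.0086], [0.0001, 0.0003, 0.0086], [0.0001, 0.0003, 0.0086], [0.0001, 0.0003, 0.0086], [0.0001, 0.0003, 0.0086]]
```

View pics/s9.png

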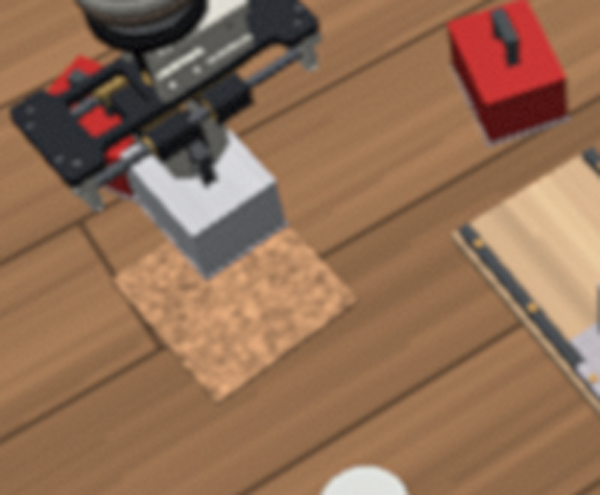

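The lid is level above the mat, so I'll lower it.

Emit:
{"api": "servo_tool", "payload": {"translation": [[0.0001,0.0003,0.0086],[0.0001,0.0003,0.0086],[0.0001,0.0003,0.0086],[0.0001,0.0003,0.0086],[0.0001,0.0003,0.0086]], "twist": [[0,0,0],[0,0,0],[0,0,0],[0,0,0],[0,0,0]]}}

```text
clock: 16.72
tool_pos: [0.4165, -0.2743, 0.1318]
eef_rot: [-179.9, -0.0, -84.1]
wrist_force: [0.4, 0.3, -2.4]
gripper_width: 0.124
```

Emit:
{"api": "servo_tool", "payload": {"translation": [[0.0001,0.0003,0.0086],[0.0001,0.0003,0.0086],[0.0001,0.0003,0.0086],[0.0001,0.0003,0.0086],[0,0,0.006]], "twist": [[0,0,0],[0,0,0],[0,0,0],[0,0,0],[0,0,0]]}}

```text
clock: 17.13
tool_pos: [0.4154, -0.2749, 0.0914]
eef_rot: [-179.9, -0.0, -84.1]
wrist_force: [-0.5, -0.8, -1.3]
gripper_width: 0.126
```

Emit:
{"api": "servo_tool", "payload": {"translation": [[0,0,0.002],[0,0,0.002],[0,0,0.002],[0,0,0],[0,0,0]], "twist": [[0,0,0],[0,0,0],[0,0,0],[0,0,0],[0,0,0]]}}

```text
clock: 17.55
tool_pos: [0.416, -0.2751, 0.0869]
eef_rot: [-179.9, -0.1, -84.1]
wrist_force: [-0.7, -0.1, -1.6]
gripper_width: 0.124
```

```bash
python3 - <<'E'
from h import *
st()
p=snapshot('scene')['pixels'][:,:,::-1]
cv2.imwrite('pics/s10.png',cv2.resize(p[200:365,130:330],None,fx=4,fy=3.6,interpolation=cv2.INTER_CUBIC))
E
```

```text
17.55 [ 0.416  -0.2751  0.0869] [-1.7985e+02 -7.0000e-02 -8.4060e+01] F [-0.7 -0.1 -1.6] T [0.06 0.06 0.04] w 0.124
```

View pics/s10.png

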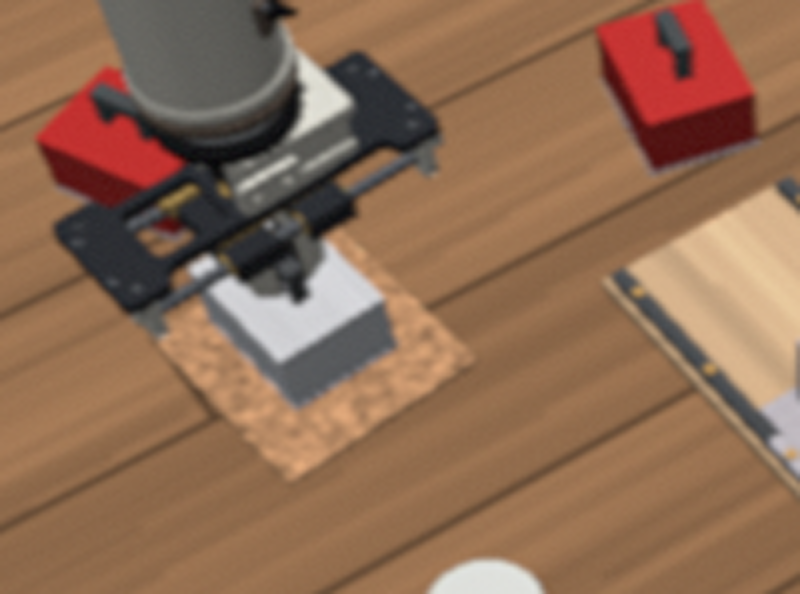

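Emit:
{"api": "servo_tool", "payload": {"translation": [[0,0,0.002],[0,0,0.002],[0,0,0.002],[0,0,0.002],[0,0,0.001]], "twist": [[0,0,0],[0,0,0],[0,0,0],[0,0,0],[0,0,0]]}}

```text
clock: 18.02
tool_pos: [0.4156, -0.2749, 0.0772]
eef_rot: [-179.9, -0.0, -84.1]
wrist_force: [-0.6, -0.2, -1.5]
gripper_width: 0.123
```

Emit:
{"api": "servo_tool", "payload": {"translation": [[0,0,0.001],[0,0,0.001],[0,0,0.001],[0,0,0],[0,0,0]], "twist": [[0,0,0],[0,0,0],[0,0,0],[0,0,0],[0,0,0]]}}

```text
clock: 18.43
tool_pos: [0.4159, -0.275, 0.0746]
eef_rot: [-179.9, -0.0, -84.1]
wrist_force: [0.2, 0.1, -1.5]
gripper_width: 0.125
```

Emit:
{"api": "servo_tool", "payload": {"translation": [[0,0,0.0007],[0,0,0.0007],[0,0,0.0007],[0,0,0],[0,0,0]], "twist": [[0,0,0],[0,0,0],[0,0,0],[0,0,0],[0,0,0]]}}

```text
clock: 18.85
tool_pos: [0.4158, -0.275, 0.0725]
eef_rot: [-179.9, -0.0, -84.1]
wrist_force: [0.1, 0.0, -0.9]
gripper_width: 0.126
```

Emit:
{"api": "servo_tool", "payload": {"translation": [[0,0,0.0006],[0,0,0.0006],[0,0,0.0006],[0,0,0],[0,0,0]], "twist": [[0,0,0],[0,0,0],[0,0,0],[0,0,0],[0,0,0]]}}

```text
clock: 19.27
tool_pos: [0.4162, -0.2752, 0.0713]
eef_rot: [-179.9, -0.1, -84.1]
wrist_force: [-2.0, 0.6, 5.5]
gripper_width: 0.128
```

Contact came at TCP 71.3 mm, where 71.5 mm was predicted. I'll ease off and let go.

Emit:
{"api": "servo_tool", "payload": {"translation": [[0,0,-0.0006],[0,0,0],[0,0,0],[0,0,0],[0,0,0]], "twist": [[0,0,0],[0,0,0],[0,0,0],[0,0,0],[0,0,0]]}}

```text
clock: 19.68
tool_pos: [0.4161, -0.2752, 0.0714]
eef_rot: [-179.8, -0.1, -84.1]
wrist_force: [0.4, -0.2, 0.6]
gripper_width: 0.127
```

Emit:
{"api": "servo_tool", "payload": {"translation": [[0,0,0],[0,0,0],[0,0,0],[0,0,0],[0,0,0]], "twist": [[0,0,0],[0,0,0],[0,0,0],[0,0,0],[0,0,0]], "hand": 158}}

```text
clock: 20.1
tool_pos: [0.4158, -0.2751, 0.0713]
eef_rot: [-179.9, -0.0, -84.1]
wrist_force: [0.4, 0.0, -0.6]
gripper_width: 0.374
```

Emit:
{"api": "servo_tool", "payload": {"translation": [[0,0,0],[0,0,0],[0,0,0],[0,0,0],[0,0,0]], "twist": [[0,0,0],[0,0,0],[0,0,0],[0,0,0],[0,0,0]]}}

```text
clock: 20.52
tool_pos: [0.4159, -0.2751, 0.0713]
eef_rot: [-179.9, -0.0, -84.1]
wrist_force: [-0.4, 0.1, 0.1]
gripper_width: 0.382
```

Emit:
{"api": "servo_tool", "payload": {"translation": [[0,0,-0.006],[0,0,-0.008],[0,0,-0.01],[0,0,-0.012],[0,0,-0.014]], "twist": [[0,0,0],[0,0,0],[0,0,0],[0,0,0],[0,0,0]]}}

```text
clock: 20.93
tool_pos: [0.4158, -0.2749, 0.1226]
eef_rot: [-179.9, -0.0, -84.1]
wrist_force: [0.3, -0.3, -0.2]
gripper_width: 0.384
```

Emit:
{"api": "servo_tool", "payload": {"translation": [[0,0,-0.02],[0,0,-0.02],[0,0,-0.02],[0,0,-0.02],[0,0,-0.02]], "twist": [[0,0,0],[0,0,0],[0,0,0],[0,0,0],[0,0,0]]}}

```text
clock: 21.35
tool_pos: [0.4157, -0.2748, 0.2237]
eef_rot: [-179.8, -0.1, -84.0]
wrist_force: [0.4, -0.4, -0.1]
gripper_width: 0.382
```

Emit:
{"api": "servo_tool", "payload": {"translation": [[0.025,0,0],[0.03,0,0],[0.03,0,0],[0.03,0,0],[0.03,0,0]], "twist": [[0,0,0],[0,0,0],[0,0,0],[0,0,0],[0,0,0]]}}

```text
clock: 21.77
tool_pos: [0.4306, -0.4207, 0.2232]
eef_rot: [-179.8, -0.1, -84.1]
wrist_force: [0.9, 0.5, 0.9]
gripper_width: 0.382
```

Emit:
{"api": "servo_tool", "payload": {"translation": [[0.03,0,0],[0.03,0,0],[0.025,0,0],[0,0,0],[0,0,0]], "twist": [[0,0,0],[0,0,0],[0,0,0],[0,0,0],[0,0,0]]}}

```text
clock: 22.18
tool_pos: [0.4387, -0.5051, 0.2222]
eef_rot: [-179.8, -0.0, -84.2]
wrist_force: [-0.1, 0.6, -0.1]
gripper_width: 0.381
```

```bash
python3 - <<'E'
from h import *
st()
p=snapshot('top')['pixels'][:,:,::-1]
cv2.imwrite('pics/t11.png',cv2.resize(p[145:295,250:450],None,fx=4,fy=4,interpolation=cv2.INTER_CUBIC))
cv2.imwrite('pics/s11.png',snapshot('scene')['pixels'][:,:,::-1])
E
```

```text
22.18 [ 0.4387 -0.5051  0.2222] [-1.7983e+02 -5.0000e-02 -8.4220e+01] F [-0.1  0.6 -0.1] T [ 0.1   0.04 -0.01] w 0.381
```

View pics/t11.png

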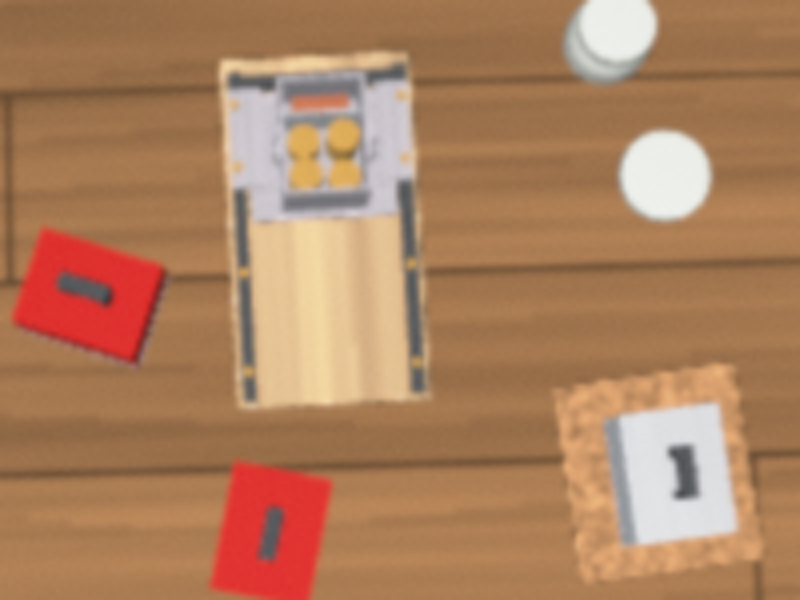

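View pics/s11.png

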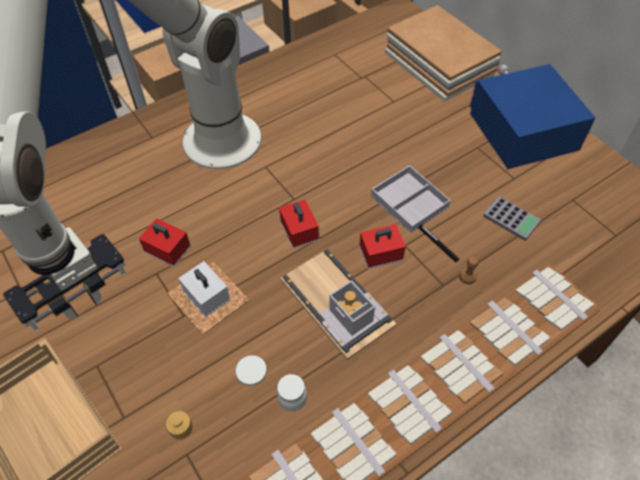

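The lid stands upright on the mat (crop ~(676,474)) and the tin is home under the lips. The bystanders look unmoved. One numeric check remains.

```bash
python3 - <<'E'
from h import *
st();d=snapshot('top');d2=snapshot('scene')
c=lambda l:[((x+.5)/4-.5+250,(y+.5)/4-.5+145) for x,y in l]
P=onz(d,c([(618,415),(719,403),(738,532),(634,545)]),.062);print('lid',P.mean(0))
P=onz(d,c([(683,472)]),.091);print('bar',P)
M=onz(d,c([(555,390),(735,366),(762,556),(587,583)]),.005);print('mat',M.mean(0))
F=onz(d,c([(252,221),(400,214)]),.016);print('foot near',F)
a=cv2.imread('pics/scene0.png').astype(int);b=d2['pixels'][:,:,::-1].astype(int)
D=(np.abs(a-b).sum(2)>60).astype(np.uint8);D=cv2.morphologyEx(D,cv2.MORPH_OPEN,np.ones((3,3)))
n,_,s,ce=cv2.connectedComponentsWithStats(D)
for i in range(1,n):
    if s[i,4]>15: print(s[i],ce[i].round())
E
```

```text
22.28 [ 0.4398 -0.5024  0.2223] [-1.7982e+02 -1.0000e-02 -8.4000e+01] F [0.2 0.8 0.8] T [ 0.03 -0.02 -0.03] w 0.375
lid [ 0.4127144  -0.27643153  0.062     ]
bar [[ 0.41262198 -0.27407281  0.091     ]]
mat [ 0.41523273 -0.27627343  0.005     ]
foot near [[ 0.60126311  0.00619113  0.016     ]
 [ 0.60327364 -0.09853406  0.016     ]]
[    0     0   126   330 17165] [ 38. 179.]
[130   0  15  12  59] [137.   5.]
[217  13  19  12 115] [227.  18.]
[184  16  22  27 175] [195.  30.]
[196  19  19  46 399] [204.  43.]
[177  51  10   6  42] [181.  53.]
[191  56  10  14  96] [196.  62.]
[172  61   9   8  38] [176.  65.]
[ 297  248   81   91 3694] [335. 293.]
[ 178  261   52   55 1689] [204. 288.]
```

The lid is within 3 mm of the mat centre and nothing else on the table changed. The top view puts the foot edge about 2 mm short of nominal, so I'll check that it is still home with the wrist camera from the earlier viewpoint.

```bash
python3 - <<'E'
from h import *
plan([.58,-.0435,.20],tgt(-88.45,15),20)
E
```

```text
dist/row 0.023998972779081078 rot/row [0.74, 0.03, 0.22]
[[-0.0221, -0.0094, 0.0011], [-0.0221, -0.0093, 0.0012], [-0.0221, -0.0092, 0.0013], [-0.0222, -0.0091, 0.0015], [-0.0222, -0.009, 0.0016]]
[[-0.0222, -0.0089, 0.0017], [-0.0223, -0.0087, 0.0018], [-0.0223, -0.0086, 0.0019], [-0.0223, -0.0085, 0.002], [-0.0224, -0.0084, 0.0021]]
[[-0.0224, -0.0083, 0.0022], [-0.0224, -0.0082, 0.0023], [-0.0225, -0.0081, 0.0024], [-0.0225, -0.0079, 0.0024], [-0.0225, -0.0078, 0.0025]]
[[-0.0226, -0.0077, 0.0026], [-0.0226, -0.0076, 0.0027], [-0.0226, -0.0075, 0.0028], [-0.0227, -0.0073, 0.0029], [-0.0227, -0.0072, 0.003]]
```

Emit:
{"api": "servo_tool", "payload": {"translation": [[-0.0221,-0.0094,0.0011],[-0.0221,-0.0093,0.0012],[-0.0221,-0.0092,0.0013],[-0.0222,-0.0091,0.0015],[-0.0222,-0.009,0.0016]], "twist": [[0.74,0.03,0.22],[0.74,0.03,0.22],[0.74,0.03,0.22],[0.74,0.03,0.22],[0.74,0.03,0.22]]}}

```text
clock: 22.8
tool_pos: [0.4751, -0.3867, 0.2165]
eef_rot: [-176.1, -0.2, -85.1]
wrist_force: [0.1, 0.5, -0.0]
gripper_width: 0.38
```

Emit:
{"api": "servo_tool", "payload": {"translation": [[-0.0222,-0.0089,0.0017],[-0.0223,-0.0087,0.0018],[-0.0223,-0.0086,0.0019],[-0.0223,-0.0085,0.002],[-0.0224,-0.0084,0.0021]], "twist": [[0.74,0.03,0.22],[0.74,0.03,0.22],[0.74,0.03,0.22],[0.74,0.03,0.22],[0.74,0.03,0.22]]}}

```text
clock: 23.22
tool_pos: [0.5099, -0.2722, 0.2106]
eef_rot: [-172.4, -0.2, -86.2]
wrist_force: [-0.2, 0.8, -0.9]
gripper_width: 0.376
```

Emit:
{"api": "servo_tool", "payload": {"translation": [[-0.0224,-0.0083,0.0022],[-0.0224,-0.0082,0.0023],[-0.0225,-0.0081,0.0024],[-0.0225,-0.0079,0.0024],[-0.0225,-0.0078,0.0025]], "twist": [[0.74,0.03,0.22],[0.74,0.03,0.22],[0.74,0.03,0.22],[0.74,0.03,0.22],[0.74,0.03,0.22]]}}

```text
clock: 23.63
tool_pos: [0.5448, -0.1578, 0.2048]
eef_rot: [-168.7, -0.2, -87.3]
wrist_force: [0.2, -0.1, -0.1]
gripper_width: 0.379
```

Emit:
{"api": "servo_tool", "payload": {"translation": [[-0.0226,-0.0077,0.0026],[-0.0226,-0.0076,0.0027],[-0.0226,-0.0075,0.0028],[-0.0227,-0.0073,0.0029],[-0.0227,-0.0072,0.003]], "twist": [[0.74,0.03,0.22],[0.74,0.03,0.22],[0.74,0.03,0.22],[0.74,0.03,0.22],[0.74,0.03,0.22]]}}

```text
clock: 24.05
tool_pos: [0.5797, -0.0434, 0.1992]
eef_rot: [-165.0, -0.1, -88.4]
wrist_force: [0.4, -0.3, 0.5]
gripper_width: 0.384
```

Emit:
{"api": "servo_tool", "payload": {"translation": [[0,0,0],[0,0,0],[0,0,0],[0,0,0],[0,0,0]], "twist": [[0,0,0],[0,0,0],[0,0,0],[0,0,0],[0,0,0]]}}

```text
clock: 24.47
tool_pos: [0.5799, -0.0469, 0.1987]
eef_rot: [-165.1, -0.1, -88.6]
wrist_force: [0.6, 0.3, 0.4]
gripper_width: 0.381
```

```bash
python3 - <<'E'
from h import *
st()
s=read_state()
T=np.eye(4);T[:3,:3]=Rcur(s).as_matrix();T[:3,3]=s['tool_pos']
d=snapshot('wrist');st();T=T@d['T_tool_cam'];np.save('T12.npy',T)
im=d['pixels'][:,:,::-1].copy();cv2.imwrite('pics/w12.png',cv2.resize(im[80:280,230:420],None,fx=3,fy=3,interpolation=cv2.INTER_CUBIC))
E
```

```text
24.47 [ 0.5799 -0.0469  0.1987] [-1.6507e+02 -1.0000e-01 -8.8600e+01] F [0.6 0.3 0.4] T [0.   0.32 0.06] w 0.381
24.52 [ 0.5799 -0.0469  0.1987] [-1.6507e+02 -9.0000e-02 -8.8610e+01] F [-0.1  0.5  0.2] T [0.   0.26 0.02] w 0.378
```

View pics/w12.png

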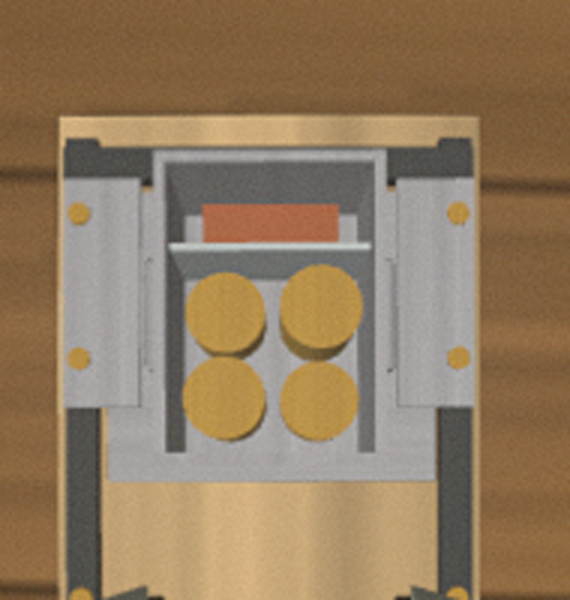

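```bash
python3 - <<'E'
from h import *
T=np.load('T12.npy');d=snapshot('wrist')
c=lambda l:[(230+(x+.5)/3-.5,80+(y+.5)/3-.5) for x,y in l]
print('plate far',onz(d,c([(60,117),(479,117)]),.01,T).round(4).tolist())
print('foot near',onz(d,c([(108,481),(435,481)]),.016,T).round(4).tolist())
print('lip near',onz(d,c([(64,407),(472,407)]),.0215,T).round(4).tolist())
print('sliver far z10, near z16',onz(d,c([(146,178)]),.01,T),onz(d,c([(146,187)]),.016,T))
im=d['pixels'][:,:,::-1]
a=cv2.resize(im[125:160,245:305],None,fx=10,fy=10,interpolation=cv2.INTER_NEAREST)
b=cv2.resize(im[125:160,340:400],None,fx=10,fy=10,interpolation=cv2.INTER_NEAREST)
cv2.imwrite('pics/w13.png',np.vstack([a,b])[:600])
E
```

```text
plate far [[0.7196, 0.0272, 0.01], [0.7229, -0.1078, 0.01]]
foot near [[0.6028, 0.0078, 0.016], [0.6053, -0.0954, 0.016]]
lip near [[0.6256, 0.0212, 0.0215], [0.6286, -0.1056, 0.0215]]
sliver far z10, near z16 [[ 0.7003534  -0.00107799  0.01      ]] [[ 0.69597001 -0.00189613  0.016     ]]
```

View pics/w13.png

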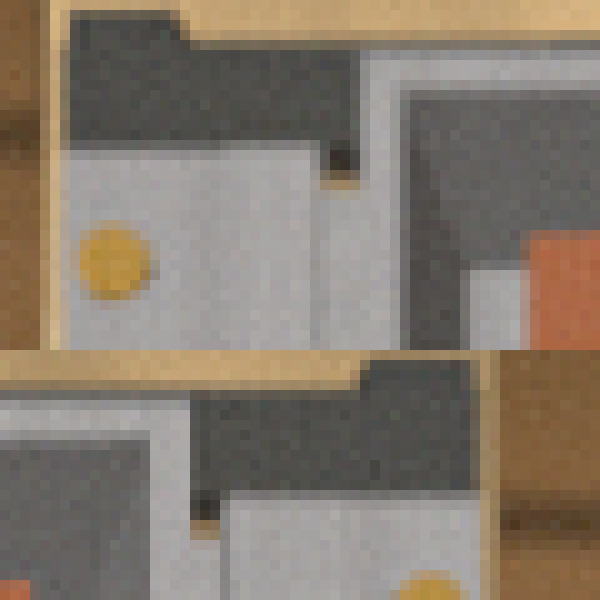

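The zoom shows a sliver of plate between the stop face and the foot at both corners, about 2 mm. The tin slipped back slightly during the draw (foot edge 117 mm from the plate end, was 115). I'll mend this with a gentle push on the tin body, at the same low contact height.

```bash
python3 - <<'E'
from h import *
plan([.583,-.0432,.042],tgt(-88.45,15),10)
E
```

```text
dist/row 0.015669804338654017 rot/row [0.01, -0.01, -0.01]
[[-0.0004, 0.0037, 0.0152], [-0.0004, 0.0037, 0.0152], [-0.0004, 0.0037, 0.0152], [-0.0004, 0.0037, 0.0152], [-0.0004, 0.0037, 0.0152]]
[[-0.0004, 0.0037, 0.0152], [-0.0003, 0.0037, 0.0152], [-0.0003, 0.0037, 0.0152], [-0.0003, 0.0037, 0.0152], [-0.0003, 0.0038, 0.0152]]
```

Emit:
{"api": "servo_tool", "payload": {"translation": [[-0.0004,0.0037,0.0152],[-0.0004,0.0037,0.0152],[-0.0004,0.0037,0.0152],[-0.0004,0.0037,0.0152],[-0.0004,0.0037,0.0152]], "twist": [[0,0,0],[0,0,0],[0,0,0],[0,0,0],[0,0,0]]}}

```text
clock: 24.98
tool_pos: [0.5818, -0.0444, 0.1197]
eef_rot: [-165.1, -0.1, -88.6]
wrist_force: [0.5, -1.2, 0.7]
gripper_width: 0.381
```

Emit:
{"api": "servo_tool", "payload": {"translation": [[-0.0003,0.0037,0.0152],[-0.0003,0.0037,0.0152],[-0.0003,0.0037,0.0152],[-0.0003,0.0037,0.0152],[-0.0003,0.0037,0.0152]], "twist": [[0,0,0],[0,0,0],[0,0,0],[0,0,0],[0,0,0]]}}

```text
clock: 25.4
tool_pos: [0.5835, -0.0429, 0.0414]
eef_rot: [-165.1, -0.1, -88.6]
wrist_force: [0.2, 0.3, 0.1]
gripper_width: 0.381
```

Emit:
{"api": "servo_tool", "payload": {"translation": [[0,-0.003,0.0008],[0,-0.003,0.0008],[0,-0.003,0.0008],[0,-0.002,0.0005],[0,0,0]], "twist": [[0,0,0],[0,0,0],[0,0,0],[0,0,0],[0,0,0]]}}

```text
clock: 25.82
tool_pos: [0.5965, -0.042, 0.0436]
eef_rot: [-164.9, -0.1, -88.5]
wrist_force: [0.2, 0.9, -0.1]
gripper_width: 0.378
```

Emit:
{"api": "servo_tool", "payload": {"translation": [[0,-0.001,0.0003],[0,-0.001,0.0003],[0,-0.001,0.0003],[0,-0.001,0.0003],[0,0,0]], "twist": [[0,0,0],[0,0,0],[0,0,0],[0,0,0],[0,0,0]]}}

```text
clock: 26.23
tool_pos: [0.5986, -0.0419, 0.042]
eef_rot: [-165.1, -0.1, -88.5]
wrist_force: [-0.5, -0.5, 0.9]
gripper_width: 0.382
```

Emit:
{"api": "servo_tool", "payload": {"translation": [[0,-0.0008,0.0002],[0,-0.0008,0.0002],[0,-0.0008,0.0002],[0,0,0],[0,0,0]], "twist": [[0,0,0],[0,0,0],[0,0,0],[0,0,0],[0,0,0]]}}

```text
clock: 26.65
tool_pos: [0.6005, -0.0418, 0.0417]
eef_rot: [-165.2, -0.1, -88.5]
wrist_force: [-4.5, -0.4, 1.5]
gripper_width: 0.376
```

Emit:
{"api": "servo_tool", "payload": {"translation": [[0,-0.0008,0.0002],[0,-0.0008,0.0002],[0,0,0],[0,0,0],[0,0,0]], "twist": [[0,0,0],[0,0,0],[0,0,0],[0,0,0],[0,0,0]]}}

```text
clock: 27.07
tool_pos: [0.6016, -0.0417, 0.0416]
eef_rot: [-165.2, -0.1, -88.5]
wrist_force: [-7.6, 0.0, 4.3]
gripper_width: 0.38
```

Emit:
{"api": "servo_tool", "payload": {"translation": [[0,-0.0008,0.0002],[0,-0.0008,0.0002],[0,0,0],[0,0,0],[0,0,0]], "twist": [[0,0,0],[0,0,0],[0,0,0],[0,0,0],[0,0,0]]}}

```text
clock: 27.48
tool_pos: [0.6017, -0.0418, 0.0412]
eef_rot: [-165.4, -0.1, -88.5]
wrist_force: [-11.7, 0.1, 8.2]
gripper_width: 0.381
```

Emit:
{"api": "servo_tool", "payload": {"translation": [[0,-0.0008,0.0002],[0,-0.0008,0.0002],[0,0,0],[0,0,0],[0,0,0]], "twist": [[0,0,0],[0,0,0],[0,0,0],[0,0,0],[0,0,0]]}}

```text
clock: 27.9
tool_pos: [0.6018, -0.0418, 0.0407]
eef_rot: [-165.5, -0.2, -88.5]
wrist_force: [-15.7, 0.8, 11.5]
gripper_width: 0.375
```

It is firmly against the stop: TCP x is 0.6018, exactly as predicted, and the force is rising without motion. I'll back off, rise and recheck.

Emit:
{"api": "servo_tool", "payload": {"translation": [[0,0.004,-0.001],[0,0.004,-0.001],[0,0.004,-0.001],[0,0.004,-0.001],[0,0.004,-0.001]], "twist": [[0,0,0],[0,0,0],[0,0,0],[0,0,0],[0,0,0]]}}

```text
clock: 28.32
tool_pos: [0.5863, -0.042, 0.0423]
eef_rot: [-165.0, -0.1, -88.5]
wrist_force: [-0.4, -0.2, 0.1]
gripper_width: 0.377
```

Emit:
{"api": "servo_tool", "payload": {"translation": [[0,-0.004,-0.015],[0,-0.004,-0.015],[0,-0.004,-0.015],[0,-0.004,-0.015],[0,-0.004,-0.015]], "twist": [[0,0,0],[0,0,0],[0,0,0],[0,0,0],[0,0,0]]}}

```text
clock: 28.73
tool_pos: [0.5859, -0.0419, 0.1204]
eef_rot: [-165.0, -0.1, -88.5]
wrist_force: [-0.0, 0.1, 0.6]
gripper_width: 0.379
```

Emit:
{"api": "servo_tool", "payload": {"translation": [[0,-0.004,-0.015],[0,-0.004,-0.015],[0,-0.004,-0.015],[0,-0.004,-0.015],[0,-0.004,-0.015]], "twist": [[0,0,0],[0,0,0],[0,0,0],[0,0,0],[0,0,0]]}}

```text
clock: 29.15
tool_pos: [0.5858, -0.0418, 0.1981]
eef_rot: [-165.0, -0.1, -88.5]
wrist_force: [0.7, -0.8, -0.4]
gripper_width: 0.378
```

Emit:
{"api": "servo_tool", "payload": {"translation": [[0,0,0],[0,0,0],[0,0,0],[0,0,0],[0,0,0]], "twist": [[0,0,0],[0,0,0],[0,0,0],[0,0,0],[0,0,0]]}}

```text
clock: 29.57
tool_pos: [0.5851, -0.0418, 0.196]
eef_rot: [-165.2, -0.0, -88.5]
wrist_force: [0.1, 0.7, 0.0]
gripper_width: 0.381
```

```bash
python3 - <<'E'
from h import *
st()
s=read_state()
T=np.eye(4);T[:3,:3]=Rcur(s).as_matrix();T[:3,3]=s['tool_pos']
d=snapshot('wrist');st();T=T@d['T_tool_cam'];np.save('T14.npy',T)
im=d['pixels'][:,:,::-1].copy();cv2.imwrite('pics/w14.png',cv2.resize(im[80:280,230:420],None,fx=3,fy=3,interpolation=cv2.INTER_CUBIC))
cv2.imwrite('pics/s14.png',snapshot('scene')['pixels'][:,:,::-1])
E
```

```text
29.57 [ 0.5851 -0.0418  0.196 ] [-1.6516e+02 -4.0000e-02 -8.8490e+01] F [0.1 0.7 0. ] T [-0.    0.32  0.01] w 0.381
29.62 [ 0.5852 -0.0418  0.1962] [-1.6515e+02 -4.0000e-02 -8.8480e+01] F [ 0.3  0.5 -0.4] T [-0.03  0.32  0.02] w 0.379
```

View pics/w14.png

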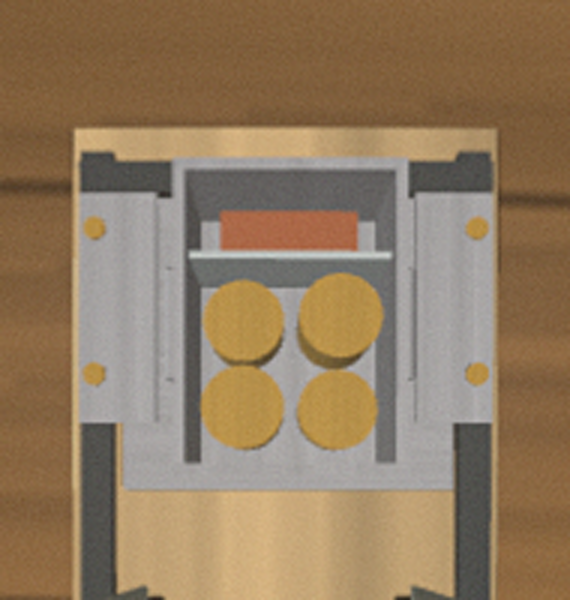

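View pics/s14.png

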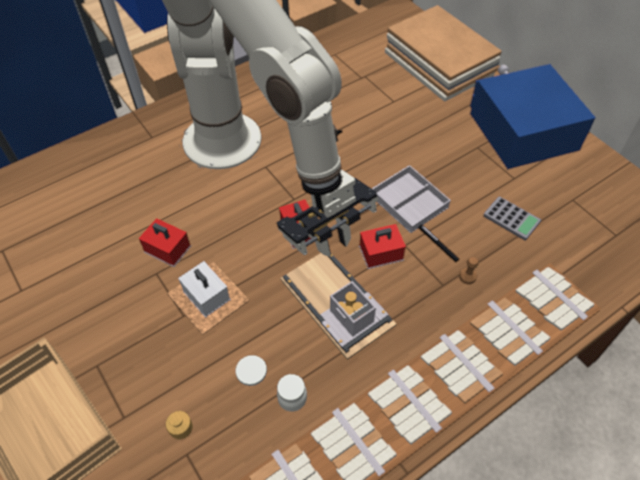

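The sliver at the stop is gone, so the tin is fully home. The lid stands upright on the mat and the gripper is clear of everything.

```bash
python3 -c "
from plant import *
print(hand_in())"
```

```text
the job is handed in; nothing more can be done
None
```

The tin is home against the stop under both lips, and the lid stands upright in the middle of the cork mat. I handed the job in at about 29.7 s of the 53 s allowed; it reports no verdict.

1. **Push:** I pushed the tin about 97 mm along the slide by the lid's near end. It stopped firmly, with the force rising to 16 N and no further motion.
2. **Draw:** I gripped the lid's handle bar and drew it straight up. It took 17–19 N, then came free, with the tin held by the lips.
3. **Placing:** I lowered the lid onto the mat (about 6 N at touchdown), let go and backed away. In the last top view its centre is within 3 mm of the mat's.

**Check that failed, then mended:** after the draw, the wrist camera showed the foot about 2 mm back from the stop, though still under the lips. I pushed the tin's body home again, after the lid was already off. The stop force rose to 16 N exactly where predicted, and the gap had closed in the last wrist picture.

**Disagreement:** the first wrist picture was about 11 mm off because the arm was still settling, so I took it again. After that the cameras agreed to 2–4 mm.

The picture comparison before that second push showed that only the tin and the lid had changed on the table. The last scene picture, checked by eye, shows the other things still in place.

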